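# Pack the sample jars into the bolted transport case

## Task

Pack the sample jars away for transport: draw back the barrel bolt on the grey case, lift the lid open until it rests on its stop, and stand every jar from the grey mat upright on the floor of the case. Then close the lid fully and slide the bolt all the way home through its keeper. Leave the flask, the tube rack and the mouse where they are.

Things in the scene. Friction and masses are not known exactly. Their poses are not given: they have to be found in the camera images.
- case: grey metal case, fixed: 160 mm deep (x), 280 wide (y), 100 high, walls and floor 6. Origin at the centre of its underside; -x is its front (to the robot), +x the hinged side. Crossed ribs 20 mm high on its floor make 2 x 2 compartments, centres x +-38, y +-68 mm, about 72 x 132, one jar each. Front ledge at y -140 to +15 mm, 39 deep, top 66 mm up, with two bolt brackets, tops 89 mm up.
- lid (a joint): lid angle in rad: 0 shut, 1.75 open on its stop (leaning 10 degrees past upright, where it stays by its weight); let go below upright (1.57) it falls shut. Lid 160 x 280 x 8 mm, about 350 g. While the bolt is in the keeper the lid cannot be lifted.
- lid_hinge (a point): point on the lid's hinge axis at the middle of the case's far top edge (case x = +80 mm, y = 0, z = 100 mm); the axis runs along the case's y; the lid opens upward and over to +x.
- lid_handle (a point): middle of the lid's handle: steel round bar 10 mm thick, 90 long, parallel to the hinge, 30 mm in front of the lid's front edge (25 mm finger gap), 190 mm from the hinge axis, 55 mm to case +y of lid_hinge. Lid shut: case x -110 mm, 104 mm up; lid open: the topmost part. Pinched from above across its thickness, it turns freely in the fingers as the lid swings.
- bolt (a joint): travel of the bolt in m along the case's +y: 0 fully drawn back, 0.045 fully home. Its tip is in the keeper above 0.010. It slides with about 1.5 N of friction and stays where it is left. It starts home or nearly home (0.032 to 0.045).
- bolt_knob (a point): middle of the bolt's upright brass knob, 16 mm thick and 30 mm tall (top 128 mm above the bench, 113 mm at this point); the 10 mm round rod runs under it along the case's y, axis 82 mm up, 22 mm in front of the case. Drawn back the knob is at case y = -115 mm, home at -70 mm.
- keeper (a point): centre of the keeper: a 16 x 16 mm steel eye 12 mm thick hanging from a tongue on the lid's front edge and swinging with it; with the lid shut it is in line with the bolt at case y = -26 mm.
- jar1_mid (a point): squat round sample jar, 62 mm across and 58 mm tall, straight-sided, white with a grey screw cap, about 140 g, starting upright on the grey mat; the point is its centre, half-way up (29 mm above its underside), z axis up along the jar. None if this jar is absent.
- jar2_mid (a point): squat round sample jar, 62 mm across and 58 mm tall, straight-sided, white with a grey screw cap, about 140 g, starting upright on the grey mat; the point is its centre, half-way up (29 mm above its underside), z axis up along the jar. None if this jar is absent.
- jar3_mid (a point): squat round sample jar, 62 mm across and 58 mm tall, straight-sided, white with a grey screw cap, about 140 g, starting upright on the grey mat; the point is its centre, half-way up (29 mm above its underside), z axis up along the jar. None if this jar is absent.
- jar4_mid (a point): squat round sample jar, 62 mm across and 58 mm tall, straight-sided, white with a grey screw cap, about 140 g, starting upright on the grey mat; the point is its centre, half-way up (29 mm above its underside), z axis up along the jar. None if this jar is absent.
- flask: bystander: white bottle with a blue cap, 72 mm across, 170 mm tall, behind the work; origin at the centre of its underside.
- tube_rack: bystander: white rack 70 x 200 x 45 mm with five orange-capped tubes, 103 mm tall in all; origin at the centre of its underside.
- mouse: bystander: grey computer mouse about 100 x 60 x 34 mm; origin at the centre of its underside.
Mind the look-alikes: they are no part of the job. Leave any orange or purple look-alike of the part that bears jar2_mid alone.

How it is judged:
By the outcome, as a careful person would: the job done as asked, in the order asked, and still so for the second after the job is handed in, with the robot touching nothing.
Of jar1, jar2, jar3, jar4 only 2 to 4 are there at a start; the rules pass over those that are not, and their reading is None.
At some moment in a run one of jar1, jar2, jar3, jar4 may be knocked a few centimetres aside while the robot is not near it.
It also fails if it takes over 210 s, if anything falls off the work surface, if the arm or the gripper's body presses on something with over 40 N, if the wrist force passes 120 N, or if a joint passes its speed limit or range.

## Robot

A 6-joint arm with a two-finger parallel gripper is mounted at the origin on the work surface. World frame = base frame: x ahead of the robot, y to its left, z up, the work surface at z = 0. Lengths are in m, angles in rad, forces in N, time in s.
With the tool pointing down it reaches from about 0.325 to 0.775 m from the base axis. Payload 5.5 kg.
Tool frame: the origin (TCP) lies at the very end of the fingers, on their centre line; the grasp point (between the pads) lies 19 mm behind it; z points along the fingers, y is the line along which they close (so a half turn about z gives the same grasp; the last joint's range is limited). The gripper opens to 88 mm and grips with 3 to 60 N. Pads are 20 mm wide; open, the fingers measure 115 mm over their backs; the gripper's body (75 mm by 178 mm) begins 61 mm behind the grasp point.
Start: joints at [-1.313, 0.091, 1.231, -0, 1.82, -0.057], TCP at [0.186, -0.571, 0.184] pointing down, gripper open.
Joint ranges: [-2.87, 2.87], [-0.86, 2.18], [0.17, 2.46], [-1.51, 4.65], [0.06, 2.69], [-2.65, 2.65]. Speed limits (rad/s): [2.57, 2.57, 3.01, 3.14, 3.14, 3.14].

## Interface

Orientations are given as a unit quaternion [x, y, z, w].
In Python, from cell import get_state, capture, close_job, cut_out gives the robot as it stands. The module is installed in compiled form; this text tells all that it offers.
- The arm moves only by the tool arm_command, never from a script. Its argument "moves" is a list of rows, each an object of numbers: "dx", "dy", "dz": the shift along the tool's x, y, z in units of 60 mm (1.0 is 60 mm); "ax", "ay", "az": the turn, a rotation vector about the tool's x, y, z in units of 6 degrees (1.0 is 6 degrees); "jaw": the finger opening in mm, from 0 to 87.8. In form: [{"dx": .., "dy": .., "dz": .., "ax": .., "ay": .., "az": .., "jaw": ..}, ...]. A call has 1 to 8 rows; each row is the pose to reach, as a shift and turn from the pose commanded when the call began, along the tool's axes at that moment; what a row does not reach only later rows make up. A row lasts 1/8 s, in which the tool goes at most 62.5 mm and 10.7 degrees, less where a joint would pass 70% of its speed; a pose out of reach is approached as far as the arm can. A call with a gripper value outside its range is refused whole. The fingers move at their own pace and stop on an object; "newtons" is the grip in N (left out, the last holds). Time passes only in rows, so rows that repeat a pose let the fingers close. It gives the time, the measured TCP pose, the force, the opening and the grip force at its end, in the units of the state.
- get_state(): the state, without advancing time (a new reading comes with each control period).
- capture(name): name is "scene" or "top" or "wrist"; returns a dict with "frame" (384x512x3 uint8, red, green, blue), "range_z" (384x512 float32, m along the optical axis (not along the pixel's ray), 0 where there is no reading), "vertical_fov" (degrees; the focal length in pixels is half the picture's height over the tangent of half this angle, whatever the lens; pixels are square), "cx", "cy" (the principal point, pixels), "k1" (the pictures are not rectified: a ray, as slopes to the right and down, at radius r is drawn at 1 + k1 r^2 times it, then the intrinsics apply), "view" (4x4, takes a point from world to camera coordinates). Camera axes: x right, y down, z forward; pixel columns grow to the right and rows downward; lengths in m; the calibration is good to about 2 mm. A picture is of the moment at which its call begins.
- close_job(): hands the job in; it is judged then, once.
Trained networks look in the newest picture that a camera, given by its name, has taken for a name from the list of things; names that differ only in an ending like _2 or _b are one class to them, and where a whole thing is asked for, a point or a joint stands for the part that bears it (a point fixed in the world has none). Each returns a list of dicts, best first, with "confidence" (0 to 1); they miss things now and then, are a little off and sometimes report something else, mostly with a low value. They report only what shows in the picture. A call takes as long as a camera call. They do not tell look-alikes from the thing itself.
- cut_out(thing, camera): "mask" (384x512 bool, what is visible of it) and "rect" ([left, top, width, height] in pixels, round what is visible of it).
The state is a dict: "clock": time; "joint_positions": joint angles; "joint_velocities": joint speeds; "joint_torque": joint torques, N m; "position": TCP position; "tcp_rot": TCP orientation; "force": force on the tool from outside, world axes, zero at the start; "wrist_torque": the same for the moment, N m; "grip_width": finger opening in m; "grip_force": force on a finger pad.
Only numpy, scipy, OpenCV 4.12 (cv2) and the standard library are available. Lean on these libraries where they do the work, as an engineer would, in place of code of your own. Each camera call takes 0.05 s, during which the arm holds its last target. There are 200 camera calls.

## Working session

There is one attempt and no reset: what is moved stays moved. The work goes in short steps, Python scripts to look and compute and a tool call to move; the robot and the scene stay as the last step left them, time stands still between calls to the robot, and variables do not carry over. Pictures are saved under pics/ and viewed, at most 14 in all, crops included, and the job is handed in when it is done.

Besides the shell and the picture viewer there is one more tool, called as a command line: name --argument value ..., lists and objects as JSON in quotes. arm_command: Moves the arm, as the interface text tells. Its arguments: {"type":"object","properties":{"moves":{"type":"array","items":{"type":"object","properties":{"dx":{"type":"number"},"dy":{"type":"number"},"dz":{"type":"number"},"ax":{"type":"number"},"ay":{"type":"number"},"az":{"type":"number"},"jaw":{"type":"number"}}}},"newtons":{"type":"number"}},"required":["moves"]}

```bash
mkdir -p pics; cat > h.py <<'E'
import numpy as np, cv2
from cell import get_state, capture, close_job, cut_out
from scipy.spatial.transform import Rotation as R
def cam(n):
    c=capture(n); h,w=c['range_z'].shape
    f=h/2/np.tan(np.radians(c['vertical_fov'])/2)
    K=np.array([[f,0,c['cx']],[0,f,c['cy']],[0,0,1.]])
    uv=np.stack(np.meshgrid(np.arange(w),np.arange(h)),-1).reshape(-1,1,2).astype(np.float64)
    s=cv2.undistortPoints(uv,K,np.array([c['k1'],0,0,0,0.])).reshape(h,w,2)
    z=c['range_z']; P=np.dstack([s[...,0]*z,s[...,1]*z,z]); V=np.linalg.inv(c['view'])
    c['P']=P@V[:3,:3].T+V[:3,3]; c['ok']=z>0
    return c
def save(c,name,crop=None,k=1):
    im=c['frame'][...,::-1]
    if crop: l,t,w,h=crop; im=im[t:t+h,l:l+w]
    cv2.imwrite(f'pics/{name}.png',cv2.resize(im,None,fx=k,fy=k))
def tool(target,rot=None):
    "shift in move units from the present TCP to a world target"
    s=get_state(); Rm=R.from_quat(s['tcp_rot'])
    return np.round(Rm.inv().apply(np.array(target)-s['position'])/0.06,3)
E
python3 - <<'E'
from h import *
s=get_state(); print(s['position'],s['tcp_rot'],s['force'],s['clock'])
print(R.from_quat(s['tcp_rot']).as_matrix().round(3))
ims=[]
for n in ('top','scene'):
    c=cam(n); save(c,n+'0'); 
    for t in ('case','lid_handle','bolt_knob','jar1_mid','flask','tube_rack','mouse','keeper'):
        for d in cut_out(t,n):
            m=d['mask']&c['ok']; p=c['P'][m]
            if len(p): print(n,t,round(d['confidence'],2),d['rect'],np.median(p,0).round(3),p.min(0).round(3),p.max(0).round(3),c['frame'][m].mean(0).round())
E
```

```text
[ 0.18564978 -0.57017052  0.1831289 ] [ 9.87642905e-01  1.56718189e-01 -1.09066319e-04 -9.42635979e-04] [ 0.37567354 -0.30422657 -0.36874244] 0.0
[[ 0.951  0.31  -0.001]
 [ 0.31  -0.951  0.002]
 [ 0.    -0.002 -1.   ]]
top case 0.9 [306.7, 163.8, 90.6, 60.2] [ 0.503 -0.197  0.109] [ 0.399 -0.368 -0.01 ] [ 0.622 -0.052  0.132] [158. 161. 158.]
top case 0.75 [353.7, 214.2, 33.7, 9.2] [ 0.419 -0.271  0.09 ] [ 0.412 -0.311  0.07 ] [ 0.426 -0.206  0.132] [176. 165. 139.]
top lid_handle 0.84 [311.1, 164.3, 86.0, 59.4] [ 0.512 -0.192  0.11 ] [ 0.399 -0.373 -0.003] [ 0.599 -0.054  0.124] [160. 164. 161.]
top bolt_knob 0.4 [355.3, 214.5, 34.1, 4.7] [ 0.419 -0.271  0.089] [ 0.412 -0.318  0.062] [ 0.426 -0.205  0.132] [176. 167. 150.]
top flask 0.72 [255.9, 103.0, 22.4, 32.6] [0.739 0.099 0.117] [0.717 0.065 0.005] [0.785 0.133 0.182] [154. 162. 166.]
top tube_rack 0.73 [302.0, 103.0, 59.0, 28.6] [ 0.761 -0.12   0.048] [ 0.724 -0.239 -0.009] [ 0.829 -0.022  0.114] [206. 182. 148.]
top mouse 0.97 [159.4, 230.8, 17.1, 26.2] [0.325 0.419 0.029] [0.277 0.39  0.   ] [0.367 0.452 0.047] [119. 124. 12
[... 447 characters left out ...]
2 0.265 0.056] [0.532 0.234 0.002] [0.598 0.296 0.065] [142. 144. 140.]
scene flask 0.55 [214.7, 223.8, 17.0, 49.2] [0.777 0.105 0.103] [ 0.631  0.054 -0.003] [0.794 0.135 0.173] [158. 162. 162.]
scene tube_rack 0.93 [122.6, 232.3, 65.3, 35.9] [ 0.784 -0.115  0.045] [ 0.682 -0.264 -0.004] [ 0.817 -0.018  0.108] [187. 167. 141.]
scene mouse 0.6 [320.0, 169.1, 15.1, 20.6] [0.341 0.423 0.026] [0.286 0.393 0.002] [0.369 0.457 0.037] [119. 123. 122.]
scene mouse 0.57 [215.8, 224.2, 18.1, 47.8] [0.777 0.105 0.103] [0.597 0.05  0.001] [0.794 0.136 0.173] [157. 161. 162.]
scene keeper 0.8 [113.3, 158.3, 85.6, 42.4] [ 0.523 -0.189  0.109] [ 0.29  -0.414 -0.006] [ 0.602 -0.052  0.116] [159. 162. 159.]
```

```bash
python3 - <<'E'
from h import *
im=cv2.imread('pics/top0.png'); cv2.imwrite('pics/top0b.png',cv2.resize(im[90:290,140:410],None,fx=2.9,fy=2.9,interpolation=cv2.INTER_CUBIC))
c=cam('top')
for t in ('jar1_mid','jar2_mid','jar3_mid','jar4_mid','lid','bolt'):
    for d in cut_out(t,'top'):
        m=d['mask']&c['ok']; p=c['P'][m]
        if len(p): print(t,round(d['confidence'],2),d['rect'],np.median(p,0).round(3),p.min(0).round(3),p.max(0).round(3),c['frame'][m].mean(0).round())
# lid plane rect fit
P=c['P']; m=c['ok']&(abs(P[...,2]-.109)<.008)&(P[...,1]<0)&(P[...,0]<.68)&(P[...,0]>.38)
m=cv2.morphologyEx(m.astype(np.uint8),cv2.MORPH_OPEN,np.ones((7,7)))>0
q=P[m][:,:2].astype(np.float32); print(cv2.minAreaRect(q*1000),len(q),P[m].mean(0))
E
```

```text
jar1_mid 0.73 [204.8, 186.0, 17.1, 24.1] [0.472 0.273 0.061] [ 0.443  0.243 -0.001] [0.512 0.311 0.071] [154. 159. 155.]
jar1_mid 0.64 [253.7, 103.4, 26.1, 33.3] [0.74  0.098 0.116] [ 0.717  0.057 -0.005] [0.82  0.133 0.18 ] [152. 161. 164.]
jar2_mid 0.86 [187.6, 249.0, 19.7, 18.9] [0.266 0.313 0.057] [ 0.232  0.284 -0.006] [0.296 0.353 0.068] [226. 145.  20.]
jar2_mid 0.77 [205.4, 187.6, 16.8, 20.3] [0.473 0.271 0.061] [0.444 0.243 0.014] [0.503 0.301 0.071] [153. 158. 155.]
jar2_mid 0.64 [227.5, 243.5, 19.0, 15.9] [0.295 0.187 0.059] [0.269 0.16  0.021] [0.319 0.217 0.07 ] [157.  95. 183.]
jar2_mid 0.61 [110.6, 225.3, 18.9, 18.4] [0.342 0.581 0.057] [0.313 0.554 0.003] [0.372 0.618 0.071] [212. 129.   3.]
jar2_mid 0.51 [203.7, 113.0, 17.4, 18.8] [0.739 0.285 0.057] [0.712 0.256 0.006] [0.776 0.316 0.068] [129.  69. 156.]
jar3_mid 0.34 [205.7, 186.8, 18.0, 20.0] [0.472 0.272 0.061] [0.443 0.243 0.018] [0.502 0.301 0.071] [154. 159. 156.]
jar4_mid 0.77 [206.6, 162.2, 17.5, 22.4] [0.56  0.261 0.061] [0.533 0.233 0.001] [0.592 0.291 0.072] [150. 154. 151.]
jar4_mid 0.54 [314.7, 161.4, 83.5, 62.5] [ 0.512 -0.194  0.11 ] [ 0.402 -0.338 -0.007] [ 0.6   -0.057  0.122] [161. 164. 161.]
lid 0.82 [316.1, 164.7, 82.6, 60.6] [ 0.512 -0.193  0.11 ] [ 0.399 -0.338 -0.003] [ 0.6   -0.055  0.122] [161. 164. 161.]
bolt 0.67 [351.0, 215.8, 34.0, 4.5] [ 0.419 -0.271  0.09 ] [ 0.412 -0.314  0.066] [ 0.426 -0.207  0.136] [175. 165. 143.]
((515.3704223632812, -196.2541046142578), (168.1207275390625, 275.7987365722656), 0.08088704943656921) 2262 [ 0.51781299 -0.18942707  0.10957175]
```

View pics/top0b.png

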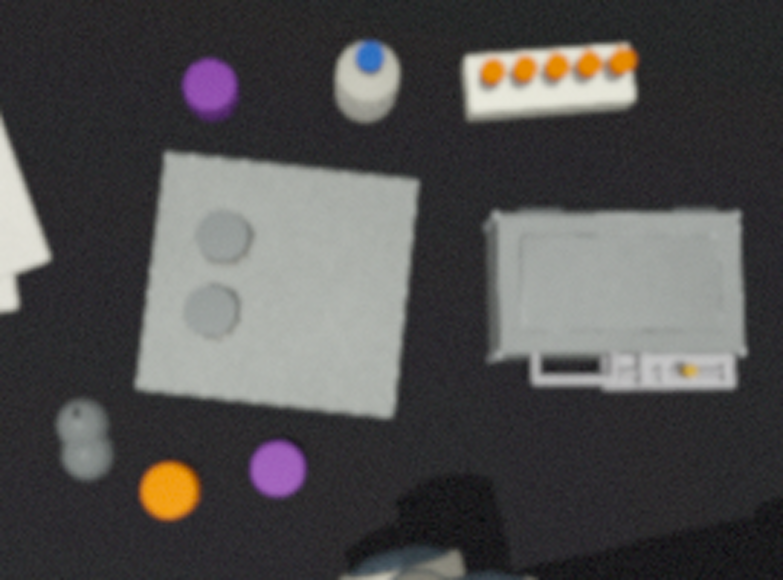

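The top view shows two white jars with grey caps on the mat, at about px (224,237) and (212,311) in the crop. The orange and purple look-alikes are off the mat. The case is at right with the handle at (570,370) and the brass knob at (688,370). I'll move the wrist camera over the case front.

arm_command --moves '[{"dx": 0.7, "dy": -0.5, "dz": -1.0, "az": 0.5}, {"dx": 1.4, "dy": -1.0, "dz": -1.8, "az": 1}, {"dx": 2.3, "dy": -1.6, "dz": -1.8, "az": 1.5}, {"dx": 3.2, "dy": -2.2, "dz": -1.8, "az": 2}, {"dx": 4.0, "dy": -2.8, "dz": -1.8, "az": 2.5}, {"dx": 4.8, "dy": -3.3, "dz": -1.8, "az": 3}, {"dx": 5.5, "dy": -3.8, "dz": -1.8, "az": 3}, {"dx": 5.5, "dy": -3.8, "dz": -1.8, "az": 3}]'

```text
validation failed for argument at $.mo...
```

```bash
python3 - <<'E'
from h import *
c=cam('wrist'); save(c,'w1',k=1.5)
s=get_state(); print(s['position'],R.from_quat(s['tcp_rot']).as_matrix().round(3),np.linalg.inv(c['view']).round(3))
P=c['P'];Z=P[...,2]
for lo,hi in((.1,.117),(.095,.135)):
    m=c['ok']&(Z>lo)&(Z<hi); print(m.sum(),P[m].min(0),P[m].max(0))
for t in ('bolt','bolt_knob','lid_handle','keeper'):
    for d in cut_out(t,'wrist')[:2]:
        m=d['mask']&c['ok']; p=P[m]; print(t,round(d['confidence'],2),d['rect'],np.median(p,0).round(3),p.min(0).round(3),p.max(0).round(3))
np.savez('w1.npz',P=P,f=c['frame'])
E
```

```text
[ 0.18578449 -0.57053012  0.18426261] [[ 0.951  0.31  -0.   ]
 [ 0.31  -0.951 -0.   ]
 [-0.     0.    -1.   ]] [[ 0.309 -0.909 -0.278  0.263]
 [-0.951 -0.296 -0.091 -0.546]
 [ 0.001  0.292 -0.956  0.383]
 [ 0.     0.     0.     1.   ]]
2890 [-0.081451   -0.70376402  0.10000037] [-0.00826084 -0.49868231  0.10647551]
5462 [-0.081451   -0.72757968  0.0950043 ] [-0.00826084 -0.49868231  0.10647551]
```

View pics/w1.png

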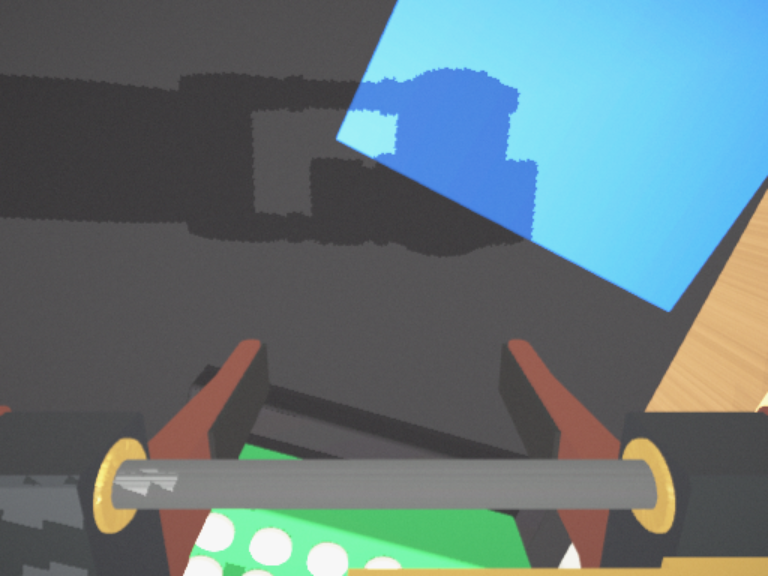

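The move was refused (argument form), so this picture still shows the start view: mat, fingers and a blue sheet, none of it needed. I'll retry with all fields given.

arm_command --moves '[{"dx": 0.7, "dy": -0.5, "dz": -1.0, "ax": 0.0, "ay": 0.0, "az": 0.5, "jaw": 60.0}, {"dx": 1.4, "dy": -1.0, "dz": -1.8, "ax": 0.0, "ay": 0.0, "az": 1.0, "jaw": 60.0}, {"dx": 2.3, "dy": -1.6, "dz": -1.8, "ax": 0.0, "ay": 0.0, "az": 1.5, "jaw": 60.0}, {"dx": 3.2, "dy": -2.2, "dz": -1.8, "ax": 0.0, "ay": 0.0, "az": 2.0, "jaw": 60.0}, {"dx": 4.0, "dy": -2.8, "dz": -1.8, "ax": 0.0, "ay": 0.0, "az": 2.5, "jaw": 60.0}, {"dx": 4.8, "dy": -3.3, "dz": -1.8, "ax": 0.0, "ay": 0.0, "az": 3.0, "jaw": 60.0}, {"dx": 5.5, "dy": -3.8, "dz": -1.8, "ax": 0.0, "ay": 0.0, "az": 3.0, "jaw": 60.0}, {"dx": 5.5, "dy": -3.8, "dz": -1.8, "ax": 0.0, "ay": 0.0, "az": 3.0, "jaw": 60.0}]' --newtons 20

```text
clock: 2.5
position: [0.4308, -0.2484, 0.2924]
tcp_rot: [1.0, 0.003, 0.0, -0.0]
force: [-0.1, -0.1, -0.1]
grip_width: 0.0597
grip_force: 0.0
```

```bash
python3 - <<'E'
from h import *
c=cam('wrist'); save(c,'w2',k=1.5)
P=c['P'];Z=P[...,2]
for t in ('bolt','bolt_knob','lid_handle','keeper'):
    for d in cut_out(t,'wrist')[:2]:
        m=d['mask']&c['ok']; p=P[m]; print(t,round(d['confidence'],2),d['rect'],np.median(p,0).round(3),p.min(0).round(3),p.max(0).round(3))
np.savez('w2.npz',P=P,f=c['frame'])
E
```

```text
bolt 0.86 [219.2, 168.5, 94.9, 17.6] [ 0.419 -0.274  0.086] [ 0.407 -0.322  0.065] [ 0.425 -0.203  0.129]
lid_handle 0.7 [81.0, 9.8, 254.5, 178.3] [ 0.521 -0.197  0.108] [ 0.369 -0.368 -0.002] [ 0.601 -0.055  0.112]
keeper 0.72 [79.5, 8.3, 256.6, 181.9] [ 0.521 -0.196  0.108] [ 0.366 -0.368 -0.004] [ 0.627 -0.002  0.112]
```

View pics/w2.png

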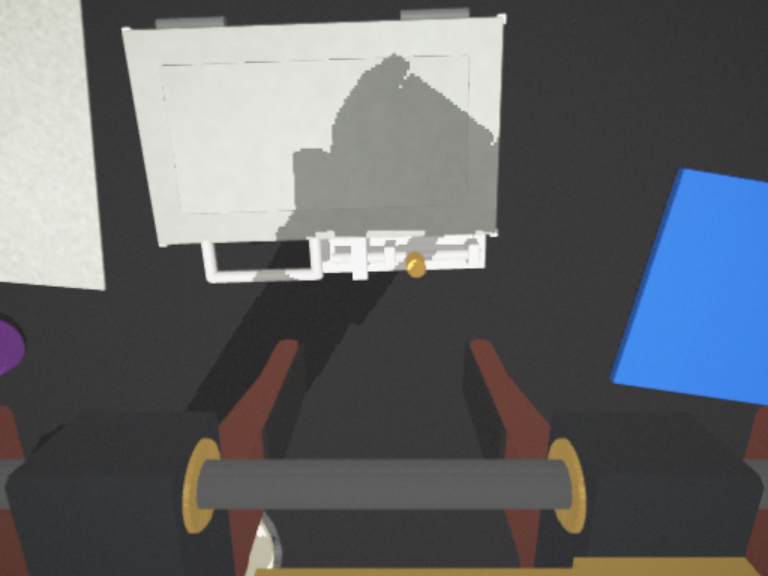

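The wrist view shows the knob at px (415,265), the handle bar at (265,276), and the lid's front edge from (160,243) to (495,234). Next I'll fit the lid rectangle.

```bash
python3 - <<'E'
from h import *
d=np.load('w2.npz');P=d['P'];f=d['f'].astype(int);Z=P[...,2]
m=((Z>.1)&(Z<.118)&(P[...,0]<.66)&(P[...,1]<0)&(P[...,0]>.3)).astype(np.uint8); m[:,:]=m
m[200:]=0
lid=cv2.morphologyEx(m,cv2.MORPH_OPEN,np.ones((25,25)))>0
q=P[lid]; print('lid',cv2.minAreaRect((q[:,:2]*1000).astype(np.float32)),np.median(q[:,2]))
# front edge line: per column lowest row
e=[];b=[]
for u in range(120,325):
    r=np.where(lid[:,u])[0]
    if len(r)>20: e.append(P[r.max(),u]); b.append(P[r.min(),u])
for n,a in (('front',e),('back',b)):
    a=np.array(a); k=np.polyfit(a[:,1],a[:,0],1); print(n,k,np.polyval(k,-.196),np.degrees(np.arctan(k[0])))
bar=(m>0)&~lid&(P[...,1]>-.2)&(P[...,1]<-.08)&(P[...,0]<.425)
q=P[bar]; print('bar',np.median(q,0),q.min(0),q.max(0)); 
kn=(f[...,0]-f[...,2]>50)&(Z>.1)&(Z<.14); kn[210:]=0
q=P[kn]; print('knob',len(q),np.median(q,0),q.min(0),q.max(0)); q=q[q[:,2]>.122];print(len(q),q.mean(0))
E
```

```text
lid ((515.867919921875, -191.31808471679688), (268.4568786621094, 139.49949645996094), 82.7282485961914) 0.10891547899844972
front [0.33510111 0.5565901 ] 0.49091028171888074 18.526057977537423
back [0.12142031 0.59337165] 0.569573265401799 6.922982712674128
bar [ 0.40702494 -0.14607751  0.10729109] [ 0.39832469 -0.19680904  0.10125835] [ 0.42492635 -0.09769078  0.11054408]
knob 183 [ 0.41999534 -0.27468615  0.12617845] [ 0.41063741 -0.28215044  0.10011621] [ 0.42529368 -0.26732506  0.12874932]
136 [ 0.41802208 -0.27498117  0.12634543]
```

```bash
python3 - <<'E'
from h import *
d=np.load('w2.npz');P=d['P']
for n,(u,v) in dict(FL=(164,240),FR=(493,231),BL=(128,32),BR=(500,20),barL=(215,275),barR=(315,272)).items():
    print(n,P[int(v/1.5),int(u/1.5)].round(4))
# bar line fit from top points
Z=P[...,2]; m=(Z>.1)&(Z<.118); e=[]
for u in range(145,208):
    r=[v for v in range(175,195) if m[v,u]]
    if r: e.append(P[r,u].mean(0))
e=np.array(e); k=np.polyfit(e[:,1],e[:,0],1); print(k,np.degrees(np.arctan(k[0])),np.polyval(k,-.14))
E
```

```text
FL [ 0.4347 -0.0669  0.1057]
FR [ 0.4443 -0.3382  0.1074]
BL [ 0.5893 -0.0614  0.1076]
BR [ 0.5988 -0.3322  0.1079]
barL [ 0.4058 -0.1069  0.1073]
barR [ 0.4088 -0.1916  0.1068]
[-0.04617556  0.39853605] -2.643787038370594 0.40500063109236356
```

arm_command --moves '[{"dx": -0.2, "dy": 0.4, "dz": 0.6, "ax": 0.0, "ay": 0.0, "az": -0.3, "jaw": 36.0}, {"dx": -0.2, "dy": 0.44, "dz": 1.3, "ax": 0.0, "ay": 0.0, "az": -0.3, "jaw": 36.0}, {"dx": -0.21, "dy": 0.44, "dz": 2.0, "ax": 0.0, "ay": 0.0, "az": -0.3, "jaw": 36.0}, {"dx": -0.21, "dy": 0.44, "dz": 2.6, "ax": 0.0, "ay": 0.0, "az": -0.3, "jaw": 36.0}, {"dx": -0.21, "dy": 0.44, "dz": 3.05, "ax": 0.0, "ay": 0.0, "az": -0.3, "jaw": 36.0}, {"dx": -0.21, "dy": 0.44, "dz": 3.25, "ax": 0.0, "ay": 0.0, "az": -0.3, "jaw": 36.0}, {"dx": -0.21, "dy": 0.44, "dz": 3.25, "ax": 0.0, "ay": 0.0, "az": -0.3, "jaw": 0.0}, {"dx": -0.21, "dy": 0.44, "dz": 3.25, "ax": 0.0, "ay": 0.0, "az": -0.3, "jaw": 0.0}]' --newtons 15

```text
clock: 3.75
position: [0.4168, -0.2788, 0.0988]
tcp_rot: [1.0, 0.016, 0.001, 0.001]
force: [0.7, -0.3, 0.1]
grip_width: 0.0195
grip_force: 0.0
```

arm_command --moves '[{"dx": 0.0, "dy": 0.0, "dz": 0.0, "ax": 0.0, "ay": 0.0, "az": 0.0, "jaw": 0.0}, {"dx": 0.0, "dy": 0.0, "dz": 0.0, "ax": 0.0, "ay": 0.0, "az": 0.0, "jaw": 0.0}, {"dx": 0.0, "dy": 0.2, "dz": 0.0, "ax": 0.0, "ay": 0.0, "az": 0.0, "jaw": 0.0}, {"dx": 0.0, "dy": 0.4, "dz": 0.0, "ax": 0.0, "ay": 0.0, "az": 0.0, "jaw": 0.0}, {"dx": 0.0, "dy": 0.6, "dz": 0.0, "ax": 0.0, "ay": 0.0, "az": 0.0, "jaw": 0.0}, {"dx": 0.0, "dy": 0.74, "dz": 0.0, "ax": 0.0, "ay": 0.0, "az": 0.0, "jaw": 0.0}, {"dx": 0.0, "dy": 0.74, "dz": 0.0, "ax": 0.0, "ay": 0.0, "az": 0.0, "jaw": 0.0}]'

```text
clock: 4.62
position: [0.4176, -0.323, 0.097]
tcp_rot: [1.0, 0.016, -0.0, -0.0]
force: [-0.0, 0.3, -0.2]
grip_width: 0.0002
grip_force: 0.0
```

arm_command --moves '[{"dx": -0.2, "dy": 0.0, "dz": -1.5, "ax": 0.0, "ay": 0.0, "az": 0.0, "jaw": 0.0}, {"dx": -0.4, "dy": 0.0, "dz": -2.3, "ax": 0.0, "ay": 0.0, "az": 0.0, "jaw": 0.0}, {"dx": -0.4, "dy": -0.2, "dz": -2.8, "ax": 0.0, "ay": 0.0, "az": 0.0, "jaw": 30.0}, {"dx": -0.4, "dy": -0.2, "dz": -2.8, "ax": 0.0, "ay": 0.0, "az": 0.0, "jaw": 36.0}]'

```text
clock: 5.12
position: [0.3943, -0.3114, 0.2707]
tcp_rot: [1.0, 0.016, 0.003, 0.003]
force: [0.7, 0.3, -0.2]
grip_width: 0.0173
grip_force: 0.0
```

```bash
python3 - <<'E'
from h import *
c=cam('wrist'); save(c,'w3',(120,60,300,210),2.6)
P=c['P'];Z=P[...,2];f=c['frame'].astype(int); print(get_state()['position'])
kn=(f[...,0]-f[...,2]>50)&(Z>.1)&(Z<.14)&(P[...,0]>.405); 
q=P[kn]; print('knob',len(q),np.median(q,0),q.min(0),q.max(0)); q=q[q[:,2]>.122];print(len(q),q.mean(0))
for d in cut_out('bolt','wrist'): print(d['rect'],d['confidence'])
E
```

```text
[ 0.39399122 -0.31122471  0.2674471 ]
knob 196 [ 0.41883695 -0.27642845  0.12627301] [ 0.41064591 -0.28307335  0.10025543] [ 0.42516611 -0.26768152  0.12857199]
155 [ 0.41788831 -0.27540689  0.1264134 ]
[164.3, 144.9, 103.1, 14.5] 0.97
[9.0, 0.0, 274.6, 158.0] 0.27
```

View pics/w3.png

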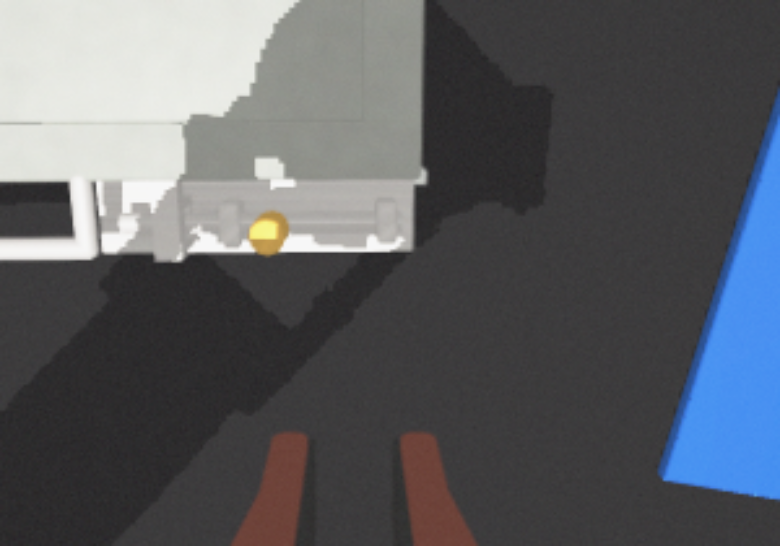

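The knob at crop px (268,232) has not moved, so the grip missed it. I'll compare the fingertips' imaged position with the TCP.

```bash
python3 - <<'E'
from h import *
c=cam('wrist'); P=c['P']; s=get_state(); print(s['position'],s['grip_width'],s['force'],c['k1'])
f=c['frame'].astype(int)
red=(f[...,0]-f[...,2]>25)&c['ok']&(c['range_z']<.3)
t=R.from_quat(s['tcp_rot']).inv().apply(P[red]-s['position'])*1000
for sg in(-1,1):
    q=t[(np.sign(t[:,1])==sg)&(t[:,2]>-40)]; print(len(q),q.min(0).round(1),q.max(0).round(1),np.median(q,0).round(1))
    q=q[q[:,2]>-8]; print(len(q),q.min(0).round(1),q.max(0).round(1))
E
```

```text
[ 0.39333429 -0.31086405  0.26387735] 0.028929639006731015 [-0.39729396  0.16171068 -0.87995694] -0.0008500167617549714
12 [ 11.5 -18.9 -39.7] [ 12.1 -13.9 -37.6] [ 11.8 -17.  -39.2]Traceback (most recent call last):
  File "<stdin>", line 8, in <module>
    return umr_minimum(a, axis, None, out, keepdims, initial, where)
ValueError: zero-size array to reduction operation minimum which has no identity
```

```bash
python3 - <<'E'
from h import *
c=cam('wrist'); s=get_state(); print(s['position'],s['grip_width'])
Rm=R.from_quat(s['tcp_rot']); f=192/np.tan(np.radians(c['vertical_fov'])/2)
fr=c['frame'].astype(int); red=(fr[...,0]-fr[...,2]>25); red[:200]=0;
ys,xs=np.where(red); top=ys.min(); print('red top row',top,'cols',np.unique(xs[ys<top+5]))
for v in (top+3,top+15,top+40):
    for u in np.unique(xs[ys==v])[::6]:
        print(u,v,c['range_z'][v,u],Rm.inv().apply(c['P'][v,u]-s['position']).round(4))
for off in ([0,0,0],[.01,0,0],[0,.02,0],[0,-.02,0],[.01,0,-.019]):
    p=c['view'][:3,:3]@(Rm.apply(off)+s['position'])+c['view'][:3,3]; print(off,p[:2]/p[2]*f+[c['cx'],c['cy']],p[2])
E
```

```text
[ 0.39317443 -0.31079234  0.2632463 ] 0.03294537762083315
red top row 226 cols [213 214 215 216 217 218 219 220 221 222 223 224 225 226 285 286 287 288
 289 290 291 292 293 294 295 296 297 298]
213 229 0.17182834 [ 0.0116 -0.0224 -0.0412]
219 229 0.1724138 [ 0.0114 -0.0192 -0.0407]
225 229 0.17159757 [ 0.0117 -0.0159 -0.0415]
289 229 0.17142944 [ 0.0118  0.019  -0.0417]
295 229 0.17185543 [ 0.0116  0.0223 -0.0413]
209 241 0.15747194 [ 0.0117 -0.0225 -0.0562]
215 241 0.15659745 [ 0.012  -0.0194 -0.057 ]
221 241 0.15707809 [ 0.0118 -0.0165 -0.0566]
289 241 0.15738371 [ 0.0117  0.0175 -0.0564]
295 241 0.15760823 [ 0.0116  0.0205 -0.0562]
301 241 0.15665092 [ 0.012   0.0234 -0.057 ]
197 266 0.13376041 [ 0.0119 -0.0241 -0.0809]
203 266 0.13387714 [ 0.0118 -0.0216 -0.0808]
209 266 0.13328336 [ 0.0122 -0.019  -0.0814]
215 266 0.13465269 [ 0.0114 -0.0166 -0.0802]
293 266 0.13380219 [ 0.0119  0.0167 -0.081 ]
299 266 0.13394228 [ 0.0118  0.0193 -0.0808]
305 266 0.13382956 [ 0.0119  0.0218 -0.0809]
311 266 0.13474454 [ 0.0114  0.0245 -0.0801]
[0, 0, 0] [254.32635152 220.33490884] 0.21468748553389083
[0.01, 0, 0] [254.30558838 206.50994295] 0.21177468664177163
[0, 0.02, 0] [283.62987592 220.31499908] 0.21471594765828922
[0, -0.02, 0] [225.01505627 220.35482388] 0.2146590234094924
[0.01, 0, -0.019] [254.22047073 216.8403836 ] 0.19359858710616484
```

```bash
python3 - <<'E'
from h import *
c=cam('wrist'); s=get_state(); print(s['position'],s['grip_width'])
t=R.from_quat(s['tcp_rot']).inv().apply((c['P']-s['position']).reshape(-1,3))*1000
m=c['ok'].ravel()&(t[:,2]<60)&(t[:,2]>-75)&(abs(t[:,1])<60)&(abs(t[:,0])<30); q=t[m]
for a in range(-75,60,5):
    w=q[(q[:,2]>=a)&(q[:,2]<a+5)]
    if len(w): print(a,len(w),w.min(0).round(),w.max(0).round())
for v in range(200,232,4): print(v,c['range_z'][v,[205,215,225,285,290,295]].round(3),c['frame'][v,[215,290]].tolist())
E
```

```text
[ 0.39312492 -0.31078463  0.26301874] 0.035275789774773934
-75 342 [-10. -26. -75.] [ 13.  28. -70.]
-70 311 [-10. -26. -70.] [ 13.  27. -65.]
-65 262 [ -9. -25. -65.] [ 12.  26. -60.]
-60 251 [ -9. -25. -60.] [ 12.  26. -55.]
-55 242 [-10. -24. -55.] [ 12.  26. -50.]
-50 197 [ -9. -25. -50.] [ 12.  26. -45.]
-45 189 [ -9. -25. -45.] [ 12.  26. -40.]
-40 87 [  1. -24. -40.] [ 12.  26. -36.]
200 [0.487 0.488 0.488 0.488 0.489 0.489] [[45, 44, 44], [62, 61, 62]]
204 [0.49  0.491 0.491 0.49  0.49  0.491] [[45, 43, 43], [61, 59, 62]]
208 [0.494 0.494 0.495 0.492 0.491 0.494] [[48, 45, 47], [59, 57, 59]]
212 [0.495 0.495 0.493 0.495 0.494 0.494] [[43, 43, 45], [62, 60, 61]]
216 [0.497 0.497 0.497 0.498 0.499 0.496] [[48, 45, 48], [59, 58, 58]]
220 [0.498 0.497 0.5   0.499 0.498 0.497] [[59, 57, 59], [59, 59, 59]]
224 [0.499 0.5   0.499 0.5   0.5   0.5  ] [[61, 60, 60], [61, 59, 61]]
228 [0.504 0.173 0.502 0.503 0.172 0.172] [[109, 67, 58], [110, 68, 58]]
```

The fingertips really end about 37 mm short of the reported TCP along tool z, which explains the miss. I'll allow for that from here on (tip z = reported z + 0.037).

arm_command --moves '[{"dx": 0.2, "dy": -0.4, "dz": 0.6, "ax": 0.0, "ay": 0.0, "az": 0.0, "jaw": 36.0}, {"dx": 0.42, "dy": -0.58, "dz": 1.3, "ax": 0.0, "ay": 0.0, "az": 0.0, "jaw": 36.0}, {"dx": 0.43, "dy": -0.58, "dz": 2.0, "ax": 0.0, "ay": 0.0, "az": 0.0, "jaw": 36.0}, {"dx": 0.43, "dy": -0.58, "dz": 2.6, "ax": 0.0, "ay": 0.0, "az": 0.0, "jaw": 36.0}, {"dx": 0.43, "dy": -0.58, "dz": 3.0, "ax": 0.0, "ay": 0.0, "az": 0.0, "jaw": 36.0}, {"dx": 0.43, "dy": -0.58, "dz": 3.2, "ax": 0.0, "ay": 0.0, "az": 0.0, "jaw": 36.0}, {"dx": 0.43, "dy": -0.58, "dz": 3.25, "ax": 0.0, "ay": 0.0, "az": 0.0, "jaw": 10.0}, {"dx": 0.43, "dy": -0.58, "dz": 3.25, "ax": 0.0, "ay": 0.0, "az": 0.0, "jaw": 0.0}]'

```text
clock: 6.38
position: [0.4184, -0.2758, 0.0709]
tcp_rot: [1.0, 0.016, 0.0, 0.0]
force: [-0.1, 0.1, 1.1]
grip_width: 0.0195
grip_force: 0.0
```

arm_command --moves '[{"dx": 0.0, "dy": 0.0, "dz": 0.0, "ax": 0.0, "ay": 0.0, "az": 0.0, "jaw": 0.0}, {"dx": 0.0, "dy": 0.0, "dz": 0.0, "ax": 0.0, "ay": 0.0, "az": 0.0, "jaw": 0.0}, {"dx": 0.0, "dy": 0.0, "dz": 0.0, "ax": 0.0, "ay": 0.0, "az": 0.0, "jaw": 0.0}]'

```text
clock: 6.75
position: [0.4185, -0.2757, 0.0712]
tcp_rot: [1.0, 0.016, 0.001, 0.0]
force: [-0.3, 0.9, 2.5]
grip_width: 0.0159
grip_force: 15.0
```

arm_command --moves '[{"dx": 0.0, "dy": 0.15, "dz": 0.0, "ax": 0.0, "ay": 0.0, "az": 0.0, "jaw": 0.0}, {"dx": 0.0, "dy": 0.3, "dz": 0.0, "ax": 0.0, "ay": 0.0, "az": 0.0, "jaw": 0.0}, {"dx": 0.0, "dy": 0.45, "dz": 0.0, "ax": 0.0, "ay": 0.0, "az": 0.0, "jaw": 0.0}, {"dx": 0.0, "dy": 0.6, "dz": 0.0, "ax": 0.0, "ay": 0.0, "az": 0.0, "jaw": 0.0}, {"dx": 0.0, "dy": 0.7, "dz": 0.0, "ax": 0.0, "ay": 0.0, "az": 0.0, "jaw": 0.0}, {"dx": 0.0, "dy": 0.74, "dz": 0.0, "ax": 0.0, "ay": 0.0, "az": 0.0, "jaw": 0.0}, {"dx": 0.0, "dy": 0.74, "dz": 0.0, "ax": 0.0, "ay": 0.0, "az": 0.0, "jaw": 0.0}]'

```text
clock: 7.62
position: [0.42, -0.3161, 0.0709]
tcp_rot: [1.0, 0.017, 0.0, -0.004]
force: [-1.0, 17.2, 10.8]
grip_width: 0.016
grip_force: 15.0
```

arm_command --moves '[{"dx": 0.0, "dy": -0.05, "dz": 0.0, "ax": 0.0, "ay": 0.0, "az": 0.0, "jaw": 30.0}, {"dx": 0.0, "dy": -0.05, "dz": 0.0, "ax": 0.0, "ay": 0.0, "az": 0.0, "jaw": 30.0}, {"dx": 0.0, "dy": -0.05, "dz": -0.7, "ax": 0.0, "ay": 0.0, "az": 0.0, "jaw": 30.0}, {"dx": 0.0, "dy": -0.05, "dz": -1.5, "ax": 0.0, "ay": 0.0, "az": 0.0, "jaw": 30.0}, {"dx": 0.0, "dy": -0.6, "dz": -2.15, "ax": 0.0, "ay": 0.0, "az": -1.7, "jaw": 22.0}, {"dx": -0.05, "dy": -1.2, "dz": -2.15, "ax": 0.0, "ay": 0.0, "az": -3.4, "jaw": 22.0}, {"dx": -0.1, "dy": -1.9, "dz": -2.15, "ax": 0.0, "ay": 0.0, "az": -5.1, "jaw": 22.0}, {"dx": -0.15, "dy": -2.75, "dz": -2.15, "ax": 0.0, "ay": 0.0, "az": -6.8, "jaw": 22.0}]'

```text
clock: 8.62
position: [0.405, -0.1551, 0.1988]
tcp_rot: [0.931, 0.365, -0.0, 0.0]
force: [-0.2, 1.0, 0.6]
grip_width: 0.0218
grip_force: 0.0
```

arm_command --moves '[{"dx": 0.0, "dy": 0.0, "dz": 0.0, "ax": 0.0, "ay": 0.0, "az": -1.7, "jaw": 22.0}, {"dx": 0.0, "dy": 0.0, "dz": 0.0, "ax": 0.0, "ay": 0.0, "az": -3.4, "jaw": 22.0}, {"dx": 0.0, "dy": 0.0, "dz": 0.0, "ax": 0.0, "ay": 0.0, "az": -5.1, "jaw": 22.0}, {"dx": 0.0, "dy": 0.0, "dz": 0.0, "ax": 0.0, "ay": 0.0, "az": -6.8, "jaw": 22.0}, {"dx": 0.0, "dy": 0.0, "dz": 0.0, "ax": 0.0, "ay": 0.0, "az": -8.2, "jaw": 22.0}, {"dx": 0.0, "dy": 0.0, "dz": 0.0, "ax": 0.0, "ay": 0.0, "az": -8.2, "jaw": 22.0}, {"dx": 0.0, "dy": 0.0, "dz": 0.0, "ax": 0.0, "ay": 0.0, "az": -8.2, "jaw": 22.0}, {"dx": 0.0, "dy": 0.0, "dz": 0.0, "ax": 0.0, "ay": 0.0, "az": -8.2, "jaw": 22.0}]'

```text
clock: 9.62
position: [0.4052, -0.1554, 0.1992]
tcp_rot: [0.696, 0.718, -0.0, -0.0]
force: [-0.1, 0.4, -0.2]
grip_width: 0.0218
grip_force: 0.0
```

```bash
python3 - <<'E'
from h import *
c=cam('wrist'); s=get_state(); print(s['position'],s['grip_width'],R.from_quat(s['tcp_rot']).as_matrix().round(3))
save(c,'w4',k=1.5)
t=R.from_quat(s['tcp_rot']).inv().apply((c['P']-s['position']).reshape(-1,3))*1000
m=c['ok'].ravel()&(t[:,2]<0)&(t[:,2]>-55)&(abs(t[:,1])<60)&(abs(t[:,0])<30); q=t[m]; print('tips',q.min(0),q.max(0))
P=c['P'];f=c['frame'].astype(int); kn=(f[...,0]-f[...,2]>50)&(P[...,2]>.122)&(P[...,2]<.14);print('knob',kn.sum(),P[kn].mean(0))
b=(P[...,2]>.1)&(P[...,2]<.116)&(abs(P[...,1]+.149)<.03)&(P[...,0]<.418)&(P[...,0]>.38); e=P[b]
print('bar',len(e),e.min(0),e.max(0),np.median(e,0)); print(tool([.4049,-.1488,.051]))
E
```

```text
[ 0.40524927 -0.15538031  0.19918408] 0.022190235617573034 [[-0.031  1.    -0.   ]
 [ 1.     0.031 -0.   ]
 [-0.    -0.    -1.   ]]
tips [-11.03466744 -19.57538454 -54.98153111] [ 11.03652313  20.17263605 -35.62773498]
knob 21 [ 0.41914587 -0.32217276  0.1266996 ]
bar 608 [ 0.39926333 -0.17896467  0.10405768] [ 0.40956825 -0.11906742  0.10967019] [ 0.4042857  -0.14829882  0.1074621 ]
[ 1.10e-01 -2.00e-03  2.47e+00]
```

View pics/w4.png

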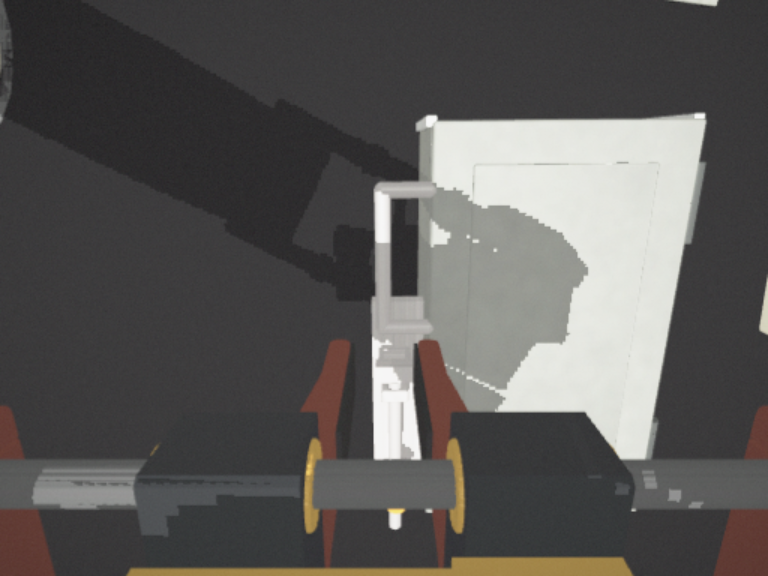

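The knob is now drawn back to y≈-0.32. The bar at px (382,250) lies ahead of the fingers, so I'll descend and pinch it.

arm_command --moves '[{"dx": 0.11, "dy": -0.01, "dz": 0.5, "ax": 0.0, "ay": 0.0, "az": 0.0, "jaw": 22.0}, {"dx": 0.11, "dy": -0.01, "dz": 1.1, "ax": 0.0, "ay": 0.0, "az": 0.0, "jaw": 22.0}, {"dx": 0.11, "dy": -0.01, "dz": 1.7, "ax": 0.0, "ay": 0.0, "az": 0.0, "jaw": 22.0}, {"dx": 0.11, "dy": -0.01, "dz": 2.1, "ax": 0.0, "ay": 0.0, "az": 0.0, "jaw": 22.0}, {"dx": 0.11, "dy": -0.01, "dz": 2.4, "ax": 0.0, "ay": 0.0, "az": 0.0, "jaw": 22.0}, {"dx": 0.11, "dy": -0.01, "dz": 2.43, "ax": 0.0, "ay": 0.0, "az": 0.0, "jaw": 0.0}, {"dx": 0.11, "dy": -0.01, "dz": 2.43, "ax": 0.0, "ay": 0.0, "az": 0.0, "jaw": 0.0}, {"dx": 0.11, "dy": -0.01, "dz": 2.43, "ax": 0.0, "ay": 0.0, "az": 0.0, "jaw": 0.0}]' --newtons 20

```text
clock: 10.68
position: [0.4043, -0.1487, 0.0541]
tcp_rot: [0.696, 0.718, -0.0, -0.0]
force: [-3.3, 0.4, -1.8]
grip_width: 0.0099
grip_force: 20.0
```

arm_command --moves '[{"dx": 0.0, "dy": 0.04, "dz": -0.43, "ax": 0.0, "ay": 0.0, "az": 0.0, "jaw": 0.0}, {"dx": 0.0, "dy": 0.14, "dz": -0.86, "ax": 0.0, "ay": 0.0, "az": 0.0, "jaw": 0.0}, {"dx": 0.0, "dy": 0.3, "dz": -1.27, "ax": 0.0, "ay": 0.0, "az": 0.0, "jaw": 0.0}, {"dx": 0.0, "dy": 0.51, "dz": -1.66, "ax": 0.0, "ay": 0.0, "az": 0.0, "jaw": 0.0}, {"dx": 0.0, "dy": 0.78, "dz": -2.01, "ax": 0.0, "ay": 0.0, "az": 0.0, "jaw": 0.0}, {"dx": 0.0, "dy": 1.09, "dz": -2.33, "ax": 0.0, "ay": 0.0, "az": 0.0, "jaw": 0.0}, {"dx": 0.0, "dy": 1.44, "dz": -2.59, "ax": 0.0, "ay": 0.0, "az": 0.0, "jaw": 0.0}, {"dx": 0.0, "dy": 1.83, "dz": -2.8, "ax": 0.0, "ay": 0.0, "az": 0.0, "jaw": 0.0}]'

```text
clock: 11.68
position: [0.5147, -0.1449, 0.225]
tcp_rot: [0.696, 0.718, 0.001, 0.001]
force: [-4.0, 1.3, 3.9]
grip_width: 0.0092
grip_force: 20.0
```

arm_command --moves '[{"dx": 0.0, "dy": 0.42, "dz": -0.16, "ax": 0.0, "ay": 0.0, "az": 0.0, "jaw": 0.0}, {"dx": 0.0, "dy": 0.85, "dz": -0.26, "ax": 0.0, "ay": 0.0, "az": 0.0, "jaw": 0.0}, {"dx": 0.0, "dy": 1.29, "dz": -0.3, "ax": 0.0, "ay": 0.0, "az": 0.0, "jaw": 0.0}, {"dx": 0.0, "dy": 1.62, "dz": -0.29, "ax": 0.0, "ay": 0.0, "az": 0.0, "jaw": 0.0}, {"dx": 0.0, "dy": 1.83, "dz": -0.26, "ax": 0.0, "ay": 0.0, "az": 0.0, "jaw": 0.0}, {"dx": 0.0, "dy": 1.95, "dz": -0.24, "ax": 0.0, "ay": 0.0, "az": 0.0, "jaw": 0.0}, {"dx": 0.0, "dy": 1.95, "dz": -0.24, "ax": 0.0, "ay": 0.0, "az": 0.0, "jaw": 0.0}]'

```text
clock: 12.55
position: [0.6317, -0.1412, 0.2369]
tcp_rot: [0.696, 0.719, 0.001, 0.001]
force: [0.7, 2.1, 3.8]
grip_width: 0.0093
grip_force: 20.0
```

arm_command --moves '[{"dx": 0.0, "dy": 0.0, "dz": 0.0, "ax": 0.0, "ay": 0.0, "az": 0.0, "jaw": 22.0}, {"dx": 0.0, "dy": 0.0, "dz": 0.0, "ax": 0.0, "ay": 0.0, "az": 0.0, "jaw": 22.0}, {"dx": 0.0, "dy": 0.0, "dz": -0.5, "ax": 0.0, "ay": 0.0, "az": 0.0, "jaw": 22.0}, {"dx": 0.0, "dy": 0.0, "dz": -1.0, "ax": 0.0, "ay": 0.0, "az": 0.0, "jaw": 22.0}, {"dx": 0.4, "dy": -0.5, "dz": -1.0, "ax": 0.0, "ay": 0.0, "az": 1.7, "jaw": 80.0}, {"dx": 1.2, "dy": -1.0, "dz": -1.0, "ax": 0.0, "ay": 0.0, "az": 3.4, "jaw": 80.0}, {"dx": 2.1, "dy": -1.5, "dz": -1.0, "ax": 0.0, "ay": 0.0, "az": 5.1, "jaw": 80.0}, {"dx": 3.0, "dy": -2.0, "dz": -1.0, "ax": 0.0, "ay": 0.0, "az": 6.8, "jaw": 80.0}]'

```text
clock: 13.55
position: [0.5042, 0.0353, 0.2953]
tcp_rot: [0.904, 0.428, -0.0, -0.0]
force: [0.3, 0.4, 0.2]
grip_width: 0.0587
grip_force: 0.0
```

arm_command --moves '[{"dx": 0.4, "dy": -0.8, "dz": 0.2, "ax": 0.0, "ay": 0.0, "az": 1.7, "jaw": 84.0}, {"dx": 0.8, "dy": -1.6, "dz": 0.4, "ax": 0.0, "ay": 0.0, "az": 3.4, "jaw": 84.0}, {"dx": 0.8, "dy": -2.4, "dz": 0.6, "ax": 0.0, "ay": 0.0, "az": 5.1, "jaw": 84.0}, {"dx": 0.8, "dy": -3.0, "dz": 0.8, "ax": 0.0, "ay": 0.0, "az": 6.8, "jaw": 84.0}, {"dx": 0.8, "dy": -3.0, "dz": 0.8, "ax": 0.0, "ay": 0.0, "az": 8.2, "jaw": 84.0}, {"dx": 0.8, "dy": -3.0, "dz": 0.8, "ax": 0.0, "ay": 0.0, "az": 8.2, "jaw": 84.0}]'

```text
clock: 14.3
position: [0.3953, 0.1847, 0.2476]
tcp_rot: [1.0, 0.018, -0.0, 0.0]
force: [0.5, -0.3, 0.4]
grip_width: 0.0838
grip_force: 0.0
```

```bash
python3 - <<'E'
from h import *
c=cam('wrist'); s=get_state(); print(s['position'],s['grip_width'],R.from_quat(s['tcp_rot']).as_matrix().round(3),s['joint_positions'])
t=R.from_quat(s['tcp_rot']).inv().apply((c['P']-s['position']).reshape(-1,3))*1000
m=c['ok'].ravel()&(t[:,2]<-20)&(abs(t[:,1])<130)&(abs(t[:,0])<60); q=t[m]
for a in range(-180,-20,10):
    w=q[(q[:,2]>=a)&(q[:,2]<a+10)]
    if len(w): print(a,len(w),w.min(0).round(),w.max(0).round())
c=cam('top'); im=c['frame'][90:290,140:410,::-1]; cv2.imwrite('pics/t2.png',cv2.resize(im,None,fx=2.9,fy=2.9))
for n in('jar1_mid','jar2_mid','jar4_mid','lid'):
  for d in cut_out(n,'top'):
    m=d['mask']&c['ok']; p=c['P'][m]; col=c['frame'][m].mean(0).round()
    if col.ptp() if hasattr(col,'ptp') else np.ptp(col)<20: print(n,round(d['confidence'],2),np.median(p,0).round(3),p.min(0).round(3),p.max(0).round(3))
E
```

```text
[0.39556874 0.18448219 0.24768517] 0.08433603195696941 [[ 0.999  0.036 -0.   ]
 [ 0.036 -0.999 -0.   ]
 [-0.     0.    -1.   ]] [ 3.58602222e-01 -3.21475626e-01  1.49864593e+00 -2.34856356e-04
  1.96460605e+00  1.89317033e+00]
-150 9794 [  15.  -60. -145.] [  35.   61. -140.]
-140 18889 [   4.  -64. -140.] [  35.   65. -130.]
-130 5857 [  -7.  -72. -130.] [  35.   73. -120.]
-120 1276 [ -13.  -74. -120.] [  33.   75. -110.]
-110 1191 [ -12.  -54. -110.] [  13.   55. -100.]
-100 1543 [ -12.  -55. -100.] [ 13.  56. -90.]
-90 1322 [ -8. -54. -90.] [ 12.  55. -80.]
-80 1151 [-10. -52. -80.] [ 12.  54. -70.]
-70 874 [-10. -51. -70.] [ 12.  52. -60.]
-60 735 [-10. -51. -60.] [ 12.  52. -50.]
-50 616 [-10. -50. -50.] [ 12.  51. -40.]
-40 154 [-10. -50. -40.] [ 12.  52. -36.]
jar2_mid 0.62 [0.489 0.279 0.062] [0.418 0.216 0.004] [0.508 0.307 0.656]
jar4_mid 0.6 [0.535 0.243 0.061] [0.507 0.215 0.011] [0.566 0.273 0.073]
lid 0.95 [ 0.614 -0.191  0.201] [ 0.593 -0.334 -0.005] [ 0.69  -0.054  0.301]
```

View pics/t2.png

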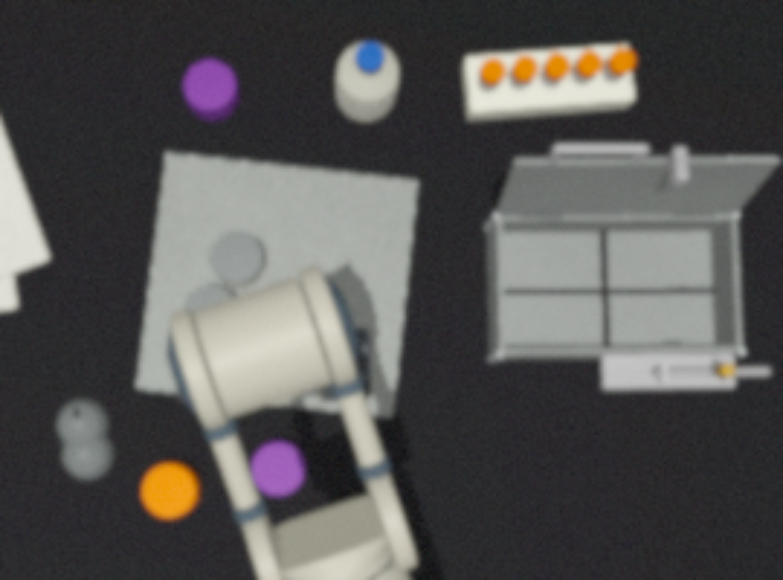

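The lid stands open on its stop, the bolt is drawn back, and one jar has been knocked to px (238,258). I'll measure both jars precisely with the wrist camera.

```bash
cat >> h.py <<'E'
def jars(n='wrist'):
    c=cam(n); P=c['P']; f=c['frame'].astype(int)
    m=c['ok']&(abs(P[...,2]-.061)<.01)&(P[...,1]>.02)&(P[...,0]>.36)&(np.ptp(f,axis=2)<30)
    m=cv2.morphologyEx(m.astype(np.uint8),cv2.MORPH_OPEN,np.ones((5,5)))
    k,l,st,_=cv2.connectedComponentsWithStats(m)
    for i in range(1,k):
        if st[i,4]>80:
            q=P[l==i]; (x,y),r=cv2.minEnclosingCircle((q[:,:2]*1000).astype(np.float32)); print(n,'jar',round(x),round(y),'r',round(r,1),'z',np.median(q[:,2]).round(4),st[i])
    return c
E
python3 - <<'E'
from h import *
c=jars(); jars('top'); save(c,'w5',k=1.5)
E
```

```text
wrist jar 539 245 r 31.1 z 0.0596 [ 178    7   55   60 2593]
wrist jar 474 273 r 30.9 z 0.0596 [ 157   68   52   55 2234]
top jar 538 246 r 31.1 z 0.0617 [213 170  17  18 236]
```

View pics/w5.png

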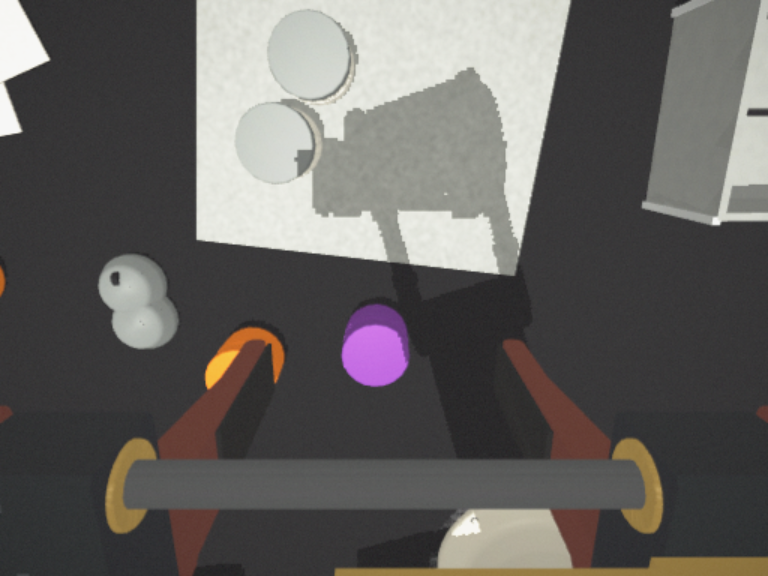

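Both jars are in view: caps at px (310,55) → (0.539, 0.245) and (277,142) → (0.474, 0.273). I'll pick the far one first.

arm_command --moves '[{"dx": 0.8, "dy": -0.3, "dz": 0.5, "ax": 0.0, "ay": 0.0, "az": 0.0, "jaw": 84.0}, {"dx": 1.6, "dy": -0.7, "dz": 1.0, "ax": 0.0, "ay": 0.0, "az": 0.0, "jaw": 84.0}, {"dx": 2.4, "dy": -0.92, "dz": 1.5, "ax": 0.0, "ay": 0.0, "az": 0.0, "jaw": 84.0}, {"dx": 2.43, "dy": -0.92, "dz": 2.2, "ax": 0.0, "ay": 0.0, "az": 0.0, "jaw": 84.0}, {"dx": 2.43, "dy": -0.92, "dz": 2.9, "ax": 0.0, "ay": 0.0, "az": 0.0, "jaw": 84.0}, {"dx": 2.43, "dy": -0.92, "dz": 3.5, "ax": 0.0, "ay": 0.0, "az": 0.0, "jaw": 84.0}, {"dx": 2.43, "dy": -0.92, "dz": 4.0, "ax": 0.0, "ay": 0.0, "az": 0.0, "jaw": 84.0}, {"dx": 2.43, "dy": -0.92, "dz": 4.24, "ax": 0.0, "ay": 0.0, "az": 0.0, "jaw": 84.0}]'

```text
clock: 15.7
position: [0.5385, 0.2441, -0.0089]
tcp_rot: [1.0, 0.017, -0.002, 0.001]
force: [-0.2, 0.4, 0.5]
grip_width: 0.0842
grip_force: 0.0
```

arm_command --moves '[{"dx": 0.0, "dy": 0.0, "dz": 0.0, "ax": 0.0, "ay": 0.0, "az": 0.0, "jaw": 56.0}, {"dx": 0.0, "dy": 0.0, "dz": 0.0, "ax": 0.0, "ay": 0.0, "az": 0.0, "jaw": 56.0}, {"dx": 0.0, "dy": 0.0, "dz": 0.0, "ax": 0.0, "ay": 0.0, "az": 0.0, "jaw": 56.0}, {"dx": 0.0, "dy": 0.0, "dz": 0.0, "ax": 0.0, "ay": 0.0, "az": 0.0, "jaw": 56.0}, {"dx": 0.0, "dy": 0.0, "dz": 0.0, "ax": 0.0, "ay": 0.0, "az": 0.0, "jaw": 56.0}]' --newtons 20

```text
clock: 16.32
position: [0.5407, 0.2452, -0.0046]
tcp_rot: [1.0, 0.017, 0.002, -0.001]
force: [0.6, 0.5, 5.9]
grip_width: 0.0617
grip_force: 20.0
```

arm_command --moves '[{"dx": 0.0, "dy": 0.0, "dz": -0.5, "ax": 0.0, "ay": 0.0, "az": 0.0, "jaw": 56.0}, {"dx": 0.0, "dy": 0.0, "dz": -1.1, "ax": 0.0, "ay": 0.0, "az": 0.0, "jaw": 56.0}, {"dx": 0.0, "dy": 0.3, "dz": -1.8, "ax": 0.0, "ay": 0.0, "az": 0.0, "jaw": 56.0}, {"dx": -0.2, "dy": 0.8, "dz": -2.5, "ax": 0.0, "ay": 0.0, "az": 0.0, "jaw": 56.0}, {"dx": -0.4, "dy": 1.5, "dz": -3.1, "ax": 0.0, "ay": 0.0, "az": 0.0, "jaw": 56.0}, {"dx": -0.6, "dy": 2.3, "dz": -3.4, "ax": 0.0, "ay": 0.0, "az": 0.0, "jaw": 56.0}, {"dx": -0.8, "dy": 3.1, "dz": -3.4, "ax": 0.0, "ay": 0.0, "az": 0.0, "jaw": 56.0}, {"dx": -1.0, "dy": 3.9, "dz": -3.4, "ax": 0.0, "ay": 0.0, "az": 0.0, "jaw": 56.0}]'

```text
clock: 17.32
position: [0.4867, 0.0075, 0.1974]
tcp_rot: [1.0, 0.017, 0.0, 0.0]
force: [0.9, -0.3, -1.7]
grip_width: 0.0618
grip_force: 20.0
```

arm_command --moves '[{"dx": -0.1, "dy": 0.7, "dz": 0.0, "ax": 0.0, "ay": 0.0, "az": 0.0, "jaw": 56.0}, {"dx": -0.2, "dy": 1.3, "dz": 0.0, "ax": 0.0, "ay": 0.0, "az": 0.0, "jaw": 56.0}, {"dx": -0.28, "dy": 1.8, "dz": 0.0, "ax": 0.0, "ay": 0.0, "az": 0.0, "jaw": 56.0}, {"dx": -0.29, "dy": 2.1, "dz": 0.0, "ax": 0.0, "ay": 0.0, "az": 0.0, "jaw": 56.0}, {"dx": -0.29, "dy": 2.3, "dz": 0.0, "ax": 0.0, "ay": 0.0, "az": 0.0, "jaw": 56.0}, {"dx": -0.29, "dy": 2.36, "dz": 0.0, "ax": 0.0, "ay": 0.0, "az": 0.0, "jaw": 56.0}, {"dx": -0.29, "dy": 2.36, "dz": 0.0, "ax": 0.0, "ay": 0.0, "az": 0.0, "jaw": 56.0}, {"dx": -0.29, "dy": 2.36, "dz": 0.0, "ax": 0.0, "ay": 0.0, "az": 0.0, "jaw": 56.0}]'

```text
clock: 18.32
position: [0.4748, -0.1326, 0.1975]
tcp_rot: [1.0, 0.017, -0.0, -0.0]
force: [-0.6, -0.4, -1.3]
grip_width: 0.0618
grip_force: 20.0
```

```bash
python3 - <<'E'
from h import *
s=get_state(); print(s['position'],s['grip_width'],s['force'],R.from_quat(s['tcp_rot']).as_matrix()[:,0].round(3))
c=cam('wrist'); save(c,'w6',k=1.5); np.savez('w6.npz',P=c['P'],f=c['frame'])
P=c['P']; rim=(abs(P[...,2]-.1)<.006)&c['ok']
for y in (-.25,-.2,-.1):
    q=P[rim&(abs(P[...,1]-y)<.006)]; x=np.sort(q[:,0]); print(y,np.unique((x*500).round()/500,return_counts=True))
q=P[(abs(P[...,2]-.026)<.006)&c['ok']&(P[...,0]>.44)&(P[...,0]<.59)&(P[...,1]<-.07)&(P[...,1]>-.33)]; h,_,_=np.histogram2d(q[:,0],q[:,1],bins=[np.arange(.44,.6,.004),[-.34,-.22,-.21,-.2,-.19,-.18,-.06]]); print(h.astype(int))
E
```

```text
[ 0.47484181 -0.13258939  0.19745169] 0.061779654014503846 [-0.56649072 -0.38951546 -1.31515355] [0.999 0.034 0.   ]
-0.25 (array([0.438, 0.44 , 0.442, 0.444, 0.592, 0.594, 0.596, 0.598, 0.6  ]), array([ 2, 21, 25, 35, 13, 33, 36, 28, 18]))
-0.2 (array([0.436, 0.438, 0.44 , 0.442, 0.444, 0.59 , 0.592, 0.594, 0.596,
       0.598]), array([12, 21, 25, 36,  1, 20, 31, 38, 39, 24]))
-0.1 (array([0.586, 0.588, 0.59 , 0.592, 0.594]), array([14, 31, 35, 41, 28]))
[[ 56  24  24  26  25  13]
 [209   0   6   4   0   0]
 [  0   0   6   6   0   0]
 [  0   0   6   6   0   0]
 [  0   0   6   7   0   0]
 [  0   0   6   9   0   0]
 [  0   0   3  10   0   0]
 [  0   0   3   8   0   0]
 [  0   0   5   7   0   0]
 [  0   0   5  10   0   0]
 [  0   0   4   9   0   0]
 [  0   0   3   9   0   0]
 [  0   0   4  10   0   0]
 [  0   0   0  14   0   0]
 [  0   0   2  12   0   0]
 [  0   0   3  10   0   0]
 [  0   0   3  12   0   0]
 [  0   0   0  13   0  65]
 [ 18   9  14  23  18 268]
 [180  25  21  21  18  42]
 [154   0   0  17   0   0]
 [  0   0   0  14   0   0]
 [  0   0   0  16   0   0]
 [  0   0   0  12   0   0]
 [  0   0   0  15   0   0]
 [  0   0   0  16   0   0]
 [  0   0   0  15   0   0]
 [  1   0   0  17   0   0]
 [  0   0   0  15   0   0]
 [  1   0   0  13   0   0]
 [  5   0   0  16   0   0]
 [  2   0   0  18   0   0]
 [  7   0   0  15   0   0]
 [ 13   0   0  17   0   0]
 [ 16   0   0  16   0   0]
 [ 18   0   0  16   0   0]
 [ 20   0   0  17   0  60]
 [ 13   0   0  10   7  42]
 [  0   0   0   0   0   0]]
```

View pics/w6.png

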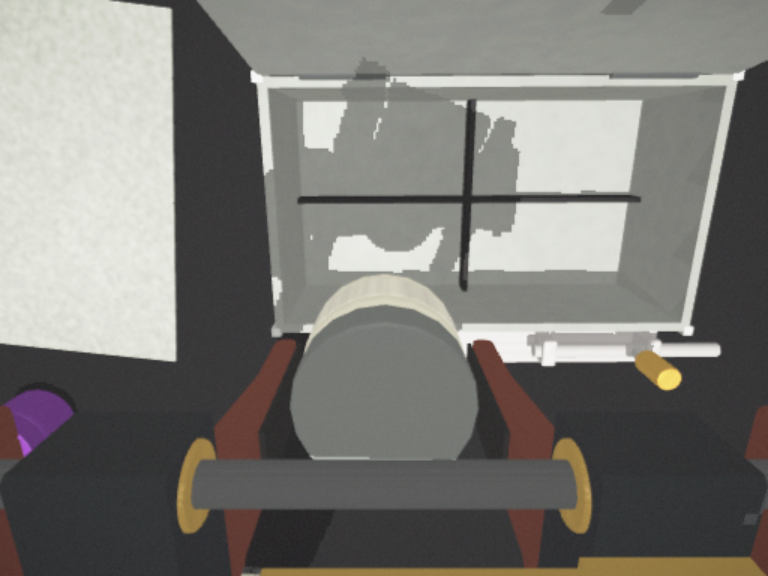

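The case interior is clearly seen: ribs cross at px (467,199), the front wall is along row 328, and the held jar sits over the front-left cell. I'll lower it.

arm_command --moves '[{"dx": 0.04, "dy": 0.0, "dz": 0.5, "ax": 0.0, "ay": 0.0, "az": 0.0, "jaw": 56.0}, {"dx": 0.04, "dy": 0.0, "dz": 1.0, "ax": 0.0, "ay": 0.0, "az": 0.0, "jaw": 56.0}, {"dx": 0.04, "dy": 0.0, "dz": 1.5, "ax": 0.0, "ay": 0.0, "az": 0.0, "jaw": 56.0}, {"dx": 0.04, "dy": 0.0, "dz": 2.0, "ax": 0.0, "ay": 0.0, "az": 0.0, "jaw": 56.0}, {"dx": 0.04, "dy": 0.0, "dz": 2.5, "ax": 0.0, "ay": 0.0, "az": 0.0, "jaw": 56.0}, {"dx": 0.04, "dy": 0.0, "dz": 2.9, "ax": 0.0, "ay": 0.0, "az": 0.0, "jaw": 56.0}, {"dx": 0.04, "dy": 0.0, "dz": 3.15, "ax": 0.0, "ay": 0.0, "az": 0.0, "jaw": 56.0}, {"dx": 0.04, "dy": 0.0, "dz": 3.24, "ax": 0.0, "ay": 0.0, "az": 0.0, "jaw": 56.0}]'

```text
clock: 19.38
position: [0.4768, -0.1328, 0.0024]
tcp_rot: [1.0, 0.017, -0.0, -0.0]
force: [0.2, -0.3, -1.8]
grip_width: 0.0615
grip_force: 20.0
```

arm_command --moves '[{"dx": 0.0, "dy": 0.0, "dz": 0.0, "ax": 0.0, "ay": 0.0, "az": 0.0, "jaw": 56.0}, {"dx": 0.0, "dy": 0.0, "dz": 0.03, "ax": 0.0, "ay": 0.0, "az": 0.0, "jaw": 56.0}]'

```text
clock: 19.62
position: [0.478, -0.1335, 0.0025]
tcp_rot: [1.0, 0.017, 0.001, 0.0]
force: [0.2, -0.3, -1.7]
grip_width: 0.0612
grip_force: 20.0
```

arm_command --moves '[{"dx": 0.0, "dy": 0.0, "dz": 0.04, "ax": 0.0, "ay": 0.0, "az": 0.0, "jaw": 56.0}, {"dx": 0.0, "dy": 0.0, "dz": 0.07, "ax": 0.0, "ay": 0.0, "az": 0.0, "jaw": 56.0}, {"dx": 0.0, "dy": 0.0, "dz": 0.07, "ax": 0.0, "ay": 0.0, "az": 0.0, "jaw": 56.0}]'

```text
clock: 20.0
position: [0.4774, -0.1333, -0.0016]
tcp_rot: [1.0, 0.017, 0.0, 0.0]
force: [-3.3, -0.2, 5.0]
grip_width: 0.0613
grip_force: 20.0
```

arm_command --moves '[{"dx": 0.0, "dy": 0.0, "dz": 0.05, "ax": 0.0, "ay": 0.0, "az": 0.0, "jaw": 76.0}, {"dx": 0.0, "dy": 0.0, "dz": 0.05, "ax": 0.0, "ay": 0.0, "az": 0.0, "jaw": 76.0}, {"dx": 0.0, "dy": 0.0, "dz": 0.05, "ax": 0.0, "ay": 0.0, "az": 0.0, "jaw": 76.0}, {"dx": 0.0, "dy": 0.0, "dz": -0.5, "ax": 0.0, "ay": 0.0, "az": 0.0, "jaw": 76.0}, {"dx": 0.0, "dy": 0.0, "dz": -1.2, "ax": 0.0, "ay": 0.0, "az": 0.0, "jaw": 76.0}, {"dx": 0.0, "dy": 0.0, "dz": -2.1, "ax": 0.0, "ay": 0.0, "az": 0.0, "jaw": 76.0}, {"dx": -0.2, "dy": -0.7, "dz": -2.9, "ax": 0.0, "ay": 0.0, "az": 0.0, "jaw": 84.0}, {"dx": -0.4, "dy": -1.5, "dz": -3.6, "ax": 0.0, "ay": 0.0, "az": 0.0, "jaw": 84.0}]'

```text
clock: 21.0
position: [0.4509, -0.047, 0.2117]
tcp_rot: [1.0, 0.016, 0.001, 0.0]
force: [0.8, 0.1, -0.2]
grip_width: 0.0842
grip_force: 0.0
```

arm_command --moves '[{"dx": -0.1, "dy": -0.8, "dz": -0.3, "ax": 0.0, "ay": 0.0, "az": 0.0, "jaw": 84.0}, {"dx": -0.3, "dy": -1.7, "dz": -0.4, "ax": 0.0, "ay": 0.0, "az": 0.0, "jaw": 84.0}, {"dx": -0.5, "dy": -2.6, "dz": -0.5, "ax": 0.0, "ay": 0.0, "az": 0.0, "jaw": 84.0}, {"dx": -0.7, "dy": -3.4, "dz": -0.5, "ax": 0.0, "ay": 0.0, "az": 0.0, "jaw": 84.0}, {"dx": -0.7, "dy": -4.0, "dz": -0.5, "ax": 0.0, "ay": 0.0, "az": 0.0, "jaw": 84.0}, {"dx": -0.7, "dy": -4.4, "dz": -0.5, "ax": 0.0, "ay": 0.0, "az": 0.0, "jaw": 84.0}, {"dx": -0.7, "dy": -4.4, "dz": -0.5, "ax": 0.0, "ay": 0.0, "az": 0.0, "jaw": 84.0}]'

```text
clock: 21.88
position: [0.4, 0.2161, 0.2395]
tcp_rot: [1.0, 0.018, -0.0, 0.0]
force: [-1.2, -0.1, 0.4]
grip_width: 0.0839
grip_force: 0.0
```

```bash
python3 - <<'E'
from h import *
jars('wrist'); jars('top'); s=get_state(); print(s['position'],R.from_quat(s['tcp_rot']).as_matrix()[:,0].round(3), tool([.474,.273,-.006]))
E
```

```text
wrist jar 474 273 r 30.8 z 0.0597 [ 182   72   53   55 2276]
[0.40035618 0.21460304 0.23982486] [ 0.999  0.034 -0.   ] [ 1.26  -0.934  4.096]
```

arm_command --moves '[{"dx": 0.6, "dy": -0.5, "dz": 0.5, "ax": 0.0, "ay": 0.0, "az": 0.0, "jaw": 84.0}, {"dx": 1.2, "dy": -0.93, "dz": 1.0, "ax": 0.0, "ay": 0.0, "az": 0.0, "jaw": 84.0}, {"dx": 1.24, "dy": -0.93, "dz": 1.7, "ax": 0.0, "ay": 0.0, "az": 0.0, "jaw": 84.0}, {"dx": 1.24, "dy": -0.93, "dz": 2.4, "ax": 0.0, "ay": 0.0, "az": 0.0, "jaw": 84.0}, {"dx": 1.24, "dy": -0.93, "dz": 3.1, "ax": 0.0, "ay": 0.0, "az": 0.0, "jaw": 84.0}, {"dx": 1.24, "dy": -0.93, "dz": 3.7, "ax": 0.0, "ay": 0.0, "az": 0.0, "jaw": 84.0}, {"dx": 1.24, "dy": -0.93, "dz": 4.05, "ax": 0.0, "ay": 0.0, "az": 0.0, "jaw": 84.0}, {"dx": 1.24, "dy": -0.93, "dz": 4.05, "ax": 0.0, "ay": 0.0, "az": 0.0, "jaw": 84.0}]'

```text
clock: 22.98
position: [0.4719, 0.2713, -0.005]
tcp_rot: [1.0, 0.016, -0.002, 0.001]
force: [0.2, -0.7, 0.5]
grip_width: 0.084
grip_force: 0.0
```

arm_command --moves '[{"dx": 0.0, "dy": 0.0, "dz": 0.0, "ax": 0.0, "ay": 0.0, "az": 0.0, "jaw": 56.0}, {"dx": 0.0, "dy": 0.0, "dz": 0.0, "ax": 0.0, "ay": 0.0, "az": 0.0, "jaw": 56.0}, {"dx": 0.0, "dy": 0.0, "dz": 0.0, "ax": 0.0, "ay": 0.0, "az": 0.0, "jaw": 56.0}, {"dx": 0.0, "dy": 0.0, "dz": 0.0, "ax": 0.0, "ay": 0.0, "az": 0.0, "jaw": 56.0}, {"dx": 0.0, "dy": 0.0, "dz": 0.0, "ax": 0.0, "ay": 0.0, "az": 0.0, "jaw": 56.0}]'

```text
clock: 23.6
position: [0.4737, 0.2735, -0.0016]
tcp_rot: [1.0, 0.017, 0.001, -0.0]
force: [0.7, -1.5, 6.0]
grip_width: 0.0615
grip_force: 20.0
```

arm_command --moves '[{"dx": 0.0, "dy": 0.0, "dz": -0.5, "ax": 0.0, "ay": 0.0, "az": 0.0, "jaw": 56.0}, {"dx": 0.0, "dy": 0.0, "dz": -1.1, "ax": 0.0, "ay": 0.0, "az": 0.0, "jaw": 56.0}, {"dx": 0.0, "dy": 0.3, "dz": -1.8, "ax": 0.0, "ay": 0.0, "az": 0.0, "jaw": 56.0}, {"dx": 0.0, "dy": 0.8, "dz": -2.5, "ax": 0.0, "ay": 0.0, "az": 0.0, "jaw": 56.0}, {"dx": -0.1, "dy": 1.5, "dz": -3.1, "ax": 0.0, "ay": 0.0, "az": 0.0, "jaw": 56.0}, {"dx": -0.1, "dy": 2.3, "dz": -3.36, "ax": 0.0, "ay": 0.0, "az": 0.0, "jaw": 56.0}, {"dx": -0.1, "dy": 3.1, "dz": -3.36, "ax": 0.0, "ay": 0.0, "az": 0.0, "jaw": 56.0}, {"dx": -0.1, "dy": 3.9, "dz": -3.36, "ax": 0.0, "ay": 0.0, "az": 0.0, "jaw": 56.0}]'

```text
clock: 24.6
position: [0.4744, 0.0378, 0.1985]
tcp_rot: [1.0, 0.017, 0.0, -0.0]
force: [-0.0, 0.3, -0.5]
grip_width: 0.0615
grip_force: 20.0
```

arm_command --moves '[{"dx": 0.0, "dy": 0.8, "dz": 0.0, "ax": 0.0, "ay": 0.0, "az": 0.0, "jaw": 56.0}, {"dx": 0.0, "dy": 1.6, "dz": 0.0, "ax": 0.0, "ay": 0.0, "az": 0.0, "jaw": 56.0}, {"dx": 0.0, "dy": 2.4, "dz": 0.0, "ax": 0.0, "ay": 0.0, "az": 0.0, "jaw": 56.0}, {"dx": -0.08, "dy": 3.2, "dz": 0.0, "ax": 0.0, "ay": 0.0, "az": 0.0, "jaw": 56.0}, {"dx": -0.08, "dy": 4.0, "dz": 0.0, "ax": 0.0, "ay": 0.0, "az": 0.0, "jaw": 56.0}, {"dx": -0.08, "dy": 4.7, "dz": 0.0, "ax": 0.0, "ay": 0.0, "az": 0.0, "jaw": 56.0}, {"dx": -0.08, "dy": 5.14, "dz": 0.0, "ax": 0.0, "ay": 0.0, "az": 0.0, "jaw": 56.0}, {"dx": -0.08, "dy": 5.14, "dz": 0.0, "ax": 0.0, "ay": 0.0, "az": 0.0, "jaw": 56.0}]'

```text
clock: 25.6
position: [0.4795, -0.2706, 0.1973]
tcp_rot: [1.0, 0.015, -0.001, -0.001]
force: [-0.0, 0.3, -0.7]
grip_width: 0.0614
grip_force: 20.0
```

```bash
python3 - <<'E'
from h import *
s=get_state(); print(s['position'],s['grip_width'],s['force'], tool([.4813,-.2691,.006]))
c=cam('wrist'); P=c['P']; rim=(abs(P[...,2]-.1)<.006)&c['ok']
for y in (-.3,-.2,-.17):
    q=P[rim&(abs(P[...,1]-y)<.006)&(P[...,0]<.5)]; print(y,q[:,0].min() if len(q) else 0,q[:,0].max() if len(q) else 0)
c=cam('top');f=c['frame'][90:290,140:410,::-1]; cv2.imwrite('pics/t3.png',cv2.resize(f,None,fx=2.9,fy=2.9))
E
```

```text
[ 0.47954627 -0.27056025  0.19728484] 0.06144745156929561 [-0.0050868   0.34567019 -0.65468839] [ 0.036 -0.02   3.188]
-0.3 0 0
-0.2 0.43603972514975675 0.44276763610606085
-0.17 0.4351497352320187 0.4419723796773787
```

arm_command --moves '[{"dx": 0.03, "dy": -0.02, "dz": 0.5, "ax": 0.0, "ay": 0.0, "az": 0.0, "jaw": 56.0}, {"dx": 0.03, "dy": -0.02, "dz": 1.0, "ax": 0.0, "ay": 0.0, "az": 0.0, "jaw": 56.0}, {"dx": 0.03, "dy": -0.02, "dz": 1.5, "ax": 0.0, "ay": 0.0, "az": 0.0, "jaw": 56.0}, {"dx": 0.03, "dy": -0.02, "dz": 2.0, "ax": 0.0, "ay": 0.0, "az": 0.0, "jaw": 56.0}, {"dx": 0.03, "dy": -0.02, "dz": 2.5, "ax": 0.0, "ay": 0.0, "az": 0.0, "jaw": 56.0}, {"dx": 0.03, "dy": -0.02, "dz": 2.9, "ax": 0.0, "ay": 0.0, "az": 0.0, "jaw": 56.0}, {"dx": 0.03, "dy": -0.02, "dz": 3.13, "ax": 0.0, "ay": 0.0, "az": 0.0, "jaw": 56.0}, {"dx": 0.03, "dy": -0.02, "dz": 3.15, "ax": 0.0, "ay": 0.0, "az": 0.0, "jaw": 56.0}]'

```text
clock: 26.7
position: [0.4816, -0.267, 0.0088]
tcp_rot: [1.0, 0.017, -0.001, -0.001]
force: [0.1, 0.5, -0.9]
grip_width: 0.0615
grip_force: 20.0
```

arm_command --moves '[{"dx": 0.0, "dy": 0.0, "dz": 0.03, "ax": 0.0, "ay": 0.0, "az": 0.0, "jaw": 56.0}, {"dx": 0.0, "dy": 0.0, "dz": 0.07, "ax": 0.0, "ay": 0.0, "az": 0.0, "jaw": 56.0}, {"dx": 0.0, "dy": 0.0, "dz": 0.1, "ax": 0.0, "ay": 0.0, "az": 0.0, "jaw": 56.0}, {"dx": 0.0, "dy": 0.0, "dz": 0.1, "ax": 0.0, "ay": 0.0, "az": 0.0, "jaw": 56.0}]'

```text
clock: 27.2
position: [0.4819, -0.2681, 0.0036]
tcp_rot: [1.0, 0.017, 0.0, 0.0]
force: [0.7, 0.2, -1.4]
grip_width: 0.0616
grip_force: 20.0
```

arm_command --moves '[{"dx": 0.0, "dy": 0.0, "dz": 0.03, "ax": 0.0, "ay": 0.0, "az": 0.0, "jaw": 56.0}, {"dx": 0.0, "dy": 0.0, "dz": 0.06, "ax": 0.0, "ay": 0.0, "az": 0.0, "jaw": 56.0}, {"dx": 0.0, "dy": 0.0, "dz": 0.06, "ax": 0.0, "ay": 0.0, "az": 0.0, "jaw": 56.0}]'

```text
clock: 27.58
position: [0.4821, -0.2682, 0.0015]
tcp_rot: [1.0, 0.017, 0.0, 0.0]
force: [-4.2, 1.8, 5.9]
grip_width: 0.0618
grip_force: 20.0
```

arm_command --moves '[{"dx": 0.0, "dy": 0.0, "dz": 0.0, "ax": 0.0, "ay": 0.0, "az": 0.0, "jaw": 76.0}, {"dx": 0.0, "dy": 0.0, "dz": 0.0, "ax": 0.0, "ay": 0.0, "az": 0.0, "jaw": 76.0}, {"dx": 0.0, "dy": 0.0, "dz": 0.0, "ax": 0.0, "ay": 0.0, "az": 0.0, "jaw": 76.0}, {"dx": 0.0, "dy": 0.0, "dz": -0.6, "ax": 0.0, "ay": 0.0, "az": 0.0, "jaw": 76.0}, {"dx": 0.0, "dy": 0.0, "dz": -1.4, "ax": 0.0, "ay": 0.0, "az": 0.0, "jaw": 76.0}, {"dx": -0.3, "dy": -0.3, "dz": -2.4, "ax": 0.0, "ay": 0.0, "az": 0.0, "jaw": 70.0}, {"dx": -0.8, "dy": -0.7, "dz": -3.3, "ax": 0.0, "ay": 0.0, "az": 0.0, "jaw": 60.0}, {"dx": -1.3, "dy": -1.2, "dz": -4.2, "ax": 0.0, "ay": 0.0, "az": 0.0, "jaw": 50.0}]'

```text
clock: 28.58
position: [0.4063, -0.2033, 0.2437]
tcp_rot: [1.0, 0.016, 0.0, 0.0]
force: [0.2, -0.3, 0.8]
grip_width: 0.0533
grip_force: 0.0
```

arm_command --moves '[{"dx": -0.2, "dy": 0.0, "dz": -0.7, "ax": 0.0, "ay": 0.0, "az": 0.0, "jaw": 22.0}, {"dx": -0.2, "dy": 0.0, "dz": -0.9, "ax": 0.0, "ay": 0.0, "az": 0.0, "jaw": 22.0}, {"dx": -0.2, "dy": 0.0, "dz": -0.9, "ax": 0.0, "ay": 0.0, "az": 0.0, "jaw": 22.0}]'

```text
clock: 28.95
position: [0.3957, -0.2045, 0.2953]
tcp_rot: [1.0, 0.017, -0.0, -0.0]
force: [0.3, -0.4, -0.7]
grip_width: 0.0243
grip_force: 0.0
```

```bash
python3 - <<'E'
from h import *
s=get_state(); print(s['position'],s['grip_width'],s['force'])
c=cam('wrist'); save(c,'w7',k=1.5); P=c['P']
# open-handle bar
b=c['ok']&(P[...,2]>.27)&(P[...,2]<.31)&(P[...,0]>.55); q=P[b]; 
if len(q): print('bar',len(q),q.min(0),q.max(0),np.median(q,0))
m=(c['ok']&(abs(P[...,2]-.064)<.008)&(P[...,0]>.44)&(P[...,0]<.52)&(P[...,1]<-.07)&(P[...,1]>-.33)).astype(np.uint8); k,l,st,_=cv2.connectedComponentsWithStats(cv2.morphologyEx(m,cv2.MORPH_OPEN,np.ones((5,5))))
for i in range(1,k):
    q=P[l==i]; print(cv2.minEnclosingCircle((q[:,:2]*1000).astype(np.float32)),np.median(q[:,2]),st[i])
E
```

```text
[ 0.3957421  -0.20453065  0.29532571] 0.024305671099293012 [ 0.2809374 -0.3822835 -0.7326062]
((482.7420349121094, -268.87811279296875), 30.812030792236328) 0.06267401611000123 [ 283   69   47   48 1796]
((475.3698425292969, -134.3000030517578), 30.869462966918945) 0.06262885230478879 [ 181   71   46   48 1768]
```

View pics/w7.png

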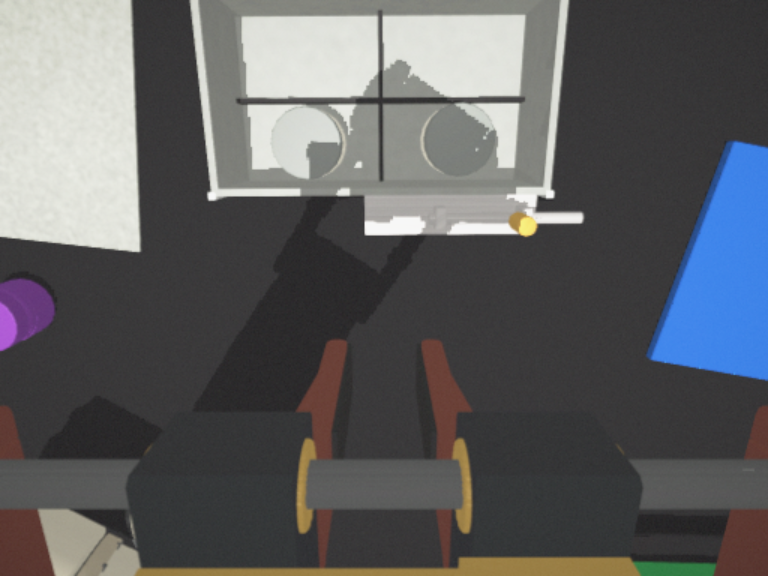

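Both jars stand upright in the two front cells at px (308,142) and (458,140), with z flat at 0.0627. Now back to the handle.

arm_command --moves '[{"dx": 0.4, "dy": -0.1, "dz": -0.1, "ax": 0.0, "ay": 0.0, "az": -1.7, "jaw": 24.0}, {"dx": 0.8, "dy": -0.2, "dz": -0.1, "ax": 0.0, "ay": 0.0, "az": -3.4, "jaw": 24.0}, {"dx": 1.2, "dy": -0.3, "dz": -0.1, "ax": 0.0, "ay": 0.0, "az": -5.1, "jaw": 24.0}, {"dx": 1.6, "dy": -0.4, "dz": -0.1, "ax": 0.0, "ay": 0.0, "az": -6.8, "jaw": 24.0}, {"dx": 2.0, "dy": -0.5, "dz": -0.1, "ax": 0.0, "ay": 0.0, "az": -8.5, "jaw": 24.0}, {"dx": 2.3, "dy": -0.6, "dz": -0.1, "ax": 0.0, "ay": 0.0, "az": -10.2, "jaw": 24.0}, {"dx": 2.6, "dy": -0.7, "dz": -0.1, "ax": 0.0, "ay": 0.0, "az": -11.9, "jaw": 24.0}, {"dx": 2.6, "dy": -0.9, "dz": -0.1, "ax": 0.0, "ay": 0.0, "az": -13.5, "jaw": 24.0}]'

```text
clock: 30.0
position: [0.5502, -0.1449, 0.2971]
tcp_rot: [0.748, 0.664, -0.002, -0.003]
force: [-0.6, 0.2, 0.3]
grip_width: 0.024
grip_force: 0.0
```

arm_command --moves '[{"dx": 0.0, "dy": 0.0, "dz": 0.0, "ax": 0.0, "ay": 0.0, "az": -1.5, "jaw": 24.0}, {"dx": 0.0, "dy": 0.0, "dz": 0.0, "ax": 0.0, "ay": 0.0, "az": -1.5, "jaw": 24.0}, {"dx": 0.0, "dy": 0.0, "dz": 0.0, "ax": 0.0, "ay": 0.0, "az": -1.5, "jaw": 24.0}, {"dx": 0.0, "dy": 0.0, "dz": 0.0, "ax": 0.0, "ay": 0.0, "az": -1.5, "jaw": 24.0}]'

```text
clock: 30.5
position: [0.5493, -0.1453, 0.3014]
tcp_rot: [0.696, 0.718, -0.0, -0.0]
force: [0.3, -0.4, -0.2]
grip_width: 0.0236
grip_force: 0.0
```

```bash
python3 - <<'E'
from h import *
s=get_state(); print(s['position'],R.from_quat(s['tcp_rot']).as_matrix().round(3),tool([.6317,-.1412,.31]))
c=cam('wrist'); P=c['P']
b=c['ok']&(P[...,2]>.28)&(P[...,2]<.3)&(P[...,0]>.58)&(P[...,0]<.68)&(P[...,1]<-.05); q=P[b]; 
if len(q): print('bar',len(q),q.min(0),q.max(0),np.median(q,0))
q=q[abs(q[:,1]+.12)<.02]; 
if len(q): print('bar',len(q),q.min(0),q.max(0),np.median(q,0))
E
```

```text
[ 0.54926052 -0.14525923  0.30136756] [[-0.031  1.    -0.001]
 [ 1.     0.031  0.   ]
 [ 0.    -0.001 -1.   ]] [ 0.025  1.375 -0.145]
bar 1981 [ 0.62415062 -0.18740034  0.28002503] [ 0.63821781 -0.088962    0.29205565] [ 0.63009461 -0.13278886  0.28945685]
bar 840 [ 0.62565279 -0.13989208  0.28316457] [ 0.63693353 -0.10007764  0.29205565] [ 0.62962823 -0.11929096  0.28953055]
```

arm_command --moves '[{"dx": 0.03, "dy": 0.6, "dz": -0.1, "ax": 0.0, "ay": 0.0, "az": 0.0, "jaw": 24.0}, {"dx": 0.03, "dy": 1.2, "dz": -0.1, "ax": 0.0, "ay": 0.0, "az": 0.0, "jaw": 24.0}, {"dx": 0.03, "dy": 1.37, "dz": -0.1, "ax": 0.0, "ay": 0.0, "az": 0.0, "jaw": 24.0}, {"dx": 0.03, "dy": 1.37, "dz": 0.2, "ax": 0.0, "ay": 0.0, "az": 0.0, "jaw": 24.0}, {"dx": 0.03, "dy": 1.37, "dz": 0.6, "ax": 0.0, "ay": 0.0, "az": 0.0, "jaw": 24.0}, {"dx": 0.03, "dy": 1.37, "dz": 1.0, "ax": 0.0, "ay": 0.0, "az": 0.0, "jaw": 24.0}, {"dx": 0.03, "dy": 1.37, "dz": 1.08, "ax": 0.0, "ay": 0.0, "az": 0.0, "jaw": 24.0}, {"dx": 0.03, "dy": 1.37, "dz": 1.08, "ax": 0.0, "ay": 0.0, "az": 0.0, "jaw": 0.0}]'

```text
clock: 31.55
position: [0.6311, -0.1407, 0.2379]
tcp_rot: [0.695, 0.719, 0.0, 0.0]
force: [-0.1, -0.6, 0.4]
grip_width: 0.0172
grip_force: 0.0
```

arm_command --moves '[{"dx": 0.0, "dy": 0.0, "dz": 0.0, "ax": 0.0, "ay": 0.0, "az": 0.0, "jaw": 0.0}, {"dx": 0.0, "dy": 0.0, "dz": 0.0, "ax": 0.0, "ay": 0.0, "az": 0.0, "jaw": 0.0}, {"dx": 0.0, "dy": 0.0, "dz": 0.0, "ax": 0.0, "ay": 0.0, "az": 0.0, "jaw": 0.0}]'

```text
clock: 31.92
position: [0.632, -0.1407, 0.2388]
tcp_rot: [0.695, 0.719, 0.001, 0.001]
force: [1.1, -0.5, 4.4]
grip_width: 0.0095
grip_force: 20.0
```

arm_command --moves '[{"dx": 0.0, "dy": -0.24, "dz": -0.04, "ax": 0.0, "ay": 0.0, "az": 0.0, "jaw": 0.0}, {"dx": 0.0, "dy": -0.57, "dz": -0.06, "ax": 0.0, "ay": 0.0, "az": 0.0, "jaw": 0.0}, {"dx": 0.0, "dy": -1.01, "dz": -0.04, "ax": 0.0, "ay": 0.0, "az": 0.0, "jaw": 0.0}, {"dx": 0.0, "dy": -1.45, "dz": 0.04, "ax": 0.0, "ay": 0.0, "az": 0.0, "jaw": 0.0}, {"dx": 0.0, "dy": -1.86, "dz": 0.19, "ax": 0.0, "ay": 0.0, "az": 0.0, "jaw": 0.0}, {"dx": 0.0, "dy": -2.26, "dz": 0.39, "ax": 0.0, "ay": 0.0, "az": 0.0, "jaw": 0.0}, {"dx": 0.0, "dy": -2.62, "dz": 0.64, "ax": 0.0, "ay": 0.0, "az": 0.0, "jaw": 0.0}, {"dx": 0.0, "dy": -2.94, "dz": 0.94, "ax": 0.0, "ay": 0.0, "az": 0.0, "jaw": 0.0}]'

```text
clock: 32.92
position: [0.4546, -0.1466, 0.181]
tcp_rot: [0.695, 0.719, 0.0, 0.001]
force: [1.5, -1.8, -0.8]
grip_width: 0.0095
grip_force: 20.0
```

arm_command --moves '[{"dx": 0.0, "dy": -0.25, "dz": 0.3, "ax": 0.0, "ay": 0.0, "az": 0.0, "jaw": 0.0}, {"dx": 0.0, "dy": -0.46, "dz": 0.62, "ax": 0.0, "ay": 0.0, "az": 0.0, "jaw": 0.0}, {"dx": 0.0, "dy": -0.62, "dz": 0.97, "ax": 0.0, "ay": 0.0, "az": 0.0, "jaw": 0.0}, {"dx": 0.0, "dy": -0.74, "dz": 1.34, "ax": 0.0, "ay": 0.0, "az": 0.0, "jaw": 0.0}, {"dx": 0.0, "dy": -0.81, "dz": 1.67, "ax": 0.0, "ay": 0.0, "az": 0.0, "jaw": 0.0}, {"dx": 0.0, "dy": -0.84, "dz": 1.88, "ax": 0.0, "ay": 0.0, "az": 0.0, "jaw": 0.0}, {"dx": 0.0, "dy": -0.85, "dz": 2.05, "ax": 0.0, "ay": 0.0, "az": 0.0, "jaw": 0.0}, {"dx": 0.0, "dy": -0.85, "dz": 2.09, "ax": 0.0, "ay": 0.0, "az": 0.0, "jaw": 0.0}]'

```text
clock: 33.92
position: [0.4042, -0.1481, 0.0565]
tcp_rot: [0.695, 0.719, 0.0, 0.0]
force: [-3.6, 1.5, 11.9]
grip_width: 0.0096
grip_force: 20.0
```

arm_command --moves '[{"dx": 0.0, "dy": 0.0, "dz": 0.0, "ax": 0.0, "ay": 0.0, "az": 0.0, "jaw": 22.0}, {"dx": 0.0, "dy": 0.0, "dz": 0.0, "ax": 0.0, "ay": 0.0, "az": 0.0, "jaw": 22.0}, {"dx": 0.0, "dy": 0.0, "dz": -0.6, "ax": 0.0, "ay": 0.0, "az": 0.0, "jaw": 22.0}, {"dx": 0.0, "dy": 0.0, "dz": -1.4, "ax": 0.0, "ay": 0.0, "az": 0.0, "jaw": 22.0}, {"dx": -0.5, "dy": 0.0, "dz": -2.2, "ax": 0.0, "ay": 0.0, "az": 1.7, "jaw": 36.0}, {"dx": -1.2, "dy": 0.0, "dz": -2.4, "ax": 0.0, "ay": 0.0, "az": 3.4, "jaw": 36.0}, {"dx": -2.0, "dy": 0.1, "dz": -2.4, "ax": 0.0, "ay": 0.0, "az": 5.1, "jaw": 36.0}, {"dx": -2.84, "dy": 0.16, "dz": -2.4, "ax": 0.0, "ay": 0.0, "az": 6.8, "jaw": 36.0}]'

```text
clock: 34.92
position: [0.4197, -0.3196, 0.1998]
tcp_rot: [0.903, 0.429, 0.0, 0.0]
force: [0.7, 0.2, 0.2]
grip_width: 0.036
grip_force: 0.0
```

arm_command --moves '[{"dx": 0.0, "dy": 0.0, "dz": 0.0, "ax": 0.0, "ay": 0.0, "az": 1.7, "jaw": 36.0}, {"dx": 0.0, "dy": 0.0, "dz": 0.0, "ax": 0.0, "ay": 0.0, "az": 3.4, "jaw": 36.0}, {"dx": 0.0, "dy": 0.0, "dz": 0.0, "ax": 0.0, "ay": 0.0, "az": 5.1, "jaw": 36.0}, {"dx": 0.0, "dy": 0.0, "dz": 0.0, "ax": 0.0, "ay": 0.0, "az": 6.8, "jaw": 36.0}, {"dx": 0.0, "dy": 0.0, "dz": 0.0, "ax": 0.0, "ay": 0.0, "az": 8.2, "jaw": 36.0}, {"dx": 0.0, "dy": 0.0, "dz": 0.0, "ax": 0.0, "ay": 0.0, "az": 8.2, "jaw": 36.0}, {"dx": 0.0, "dy": 0.0, "dz": 0.0, "ax": 0.0, "ay": 0.0, "az": 8.2, "jaw": 36.0}]'

```text
clock: 35.8
position: [0.4194, -0.3181, 0.1993]
tcp_rot: [1.0, 0.018, -0.0, -0.0]
force: [-0.6, -0.5, -0.1]
grip_width: 0.0363
grip_force: 0.0
```

```bash
python3 - <<'E'
from h import *
s=get_state(); print(s['position'],R.from_quat(s['tcp_rot']).as_matrix()[:,0].round(3),s['grip_width'])
c=cam('wrist'); P=c['P']; f=c['frame'].astype(int)
kn=(f[...,0]-f[...,2]>50)&(P[...,2]>.12)&(P[...,2]<.14)&(P[...,0]>.405); q=P[kn]; print('knob',len(q),q.mean(0) if len(q) else 0)
c=cam('top'); P=c['P']; f=c['frame'].astype(int); kn=(f[...,0]-f[...,2]>40)&(P[...,2]>.11)&(P[...,2]<.14)&(P[...,0]<.45)&(P[...,1]<-.2);q=P[kn]; print('top knob',len(q),q.mean(0) if len(q) else 0)
for d in cut_out('lid','top')[:1]: 
    p=P[d['mask']&c['ok']]; print('lid',np.median(p,0),d['confidence'])
c2=capture('wrist'); cv2.imwrite('pics/w8.png',cv2.resize(c2['frame'][...,::-1],None,fx=1.2,fy=1.2))
E
```

```text
[ 0.41938957 -0.31809121  0.19928859] [ 0.999  0.036 -0.   ] 0.03633349729938594
knob 240 [ 0.42003091 -0.31688369  0.12620117]
top knob 0 0
lid [ 0.51525721 -0.19140203  0.10974759] 0.64
```

arm_command --moves '[{"dx": 0.01, "dy": -0.02, "dz": 0.6, "ax": 0.0, "ay": 0.0, "az": 0.0, "jaw": 36.0}, {"dx": 0.01, "dy": -0.02, "dz": 1.2, "ax": 0.0, "ay": 0.0, "az": 0.0, "jaw": 36.0}, {"dx": 0.01, "dy": -0.02, "dz": 1.7, "ax": 0.0, "ay": 0.0, "az": 0.0, "jaw": 36.0}, {"dx": 0.01, "dy": -0.02, "dz": 2.0, "ax": 0.0, "ay": 0.0, "az": 0.0, "jaw": 36.0}, {"dx": 0.01, "dy": -0.02, "dz": 2.13, "ax": 0.0, "ay": 0.0, "az": 0.0, "jaw": 36.0}, {"dx": 0.01, "dy": -0.02, "dz": 2.13, "ax": 0.0, "ay": 0.0, "az": 0.0, "jaw": 0.0}, {"dx": 0.01, "dy": -0.02, "dz": 2.13, "ax": 0.0, "ay": 0.0, "az": 0.0, "jaw": 0.0}, {"dx": 0.01, "dy": -0.02, "dz": 2.13, "ax": 0.0, "ay": 0.0, "az": 0.0, "jaw": 0.0}]' --newtons 15

```text
clock: 37.0
position: [0.4205, -0.3162, 0.073]
tcp_rot: [1.0, 0.017, 0.001, -0.001]
force: [-0.5, 4.2, 3.7]
grip_width: 0.0158
grip_force: 15.0
```

arm_command --moves '[{"dx": 0.0, "dy": 0.0, "dz": 0.0, "ax": 0.0, "ay": 0.0, "az": 0.0, "jaw": 0.0}, {"dx": 0.0, "dy": -0.15, "dz": 0.0, "ax": 0.0, "ay": 0.0, "az": 0.0, "jaw": 0.0}, {"dx": 0.0, "dy": -0.3, "dz": 0.0, "ax": 0.0, "ay": 0.0, "az": 0.0, "jaw": 0.0}, {"dx": 0.0, "dy": -0.45, "dz": 0.0, "ax": 0.0, "ay": 0.0, "az": 0.0, "jaw": 0.0}, {"dx": 0.0, "dy": -0.6, "dz": 0.0, "ax": 0.0, "ay": 0.0, "az": 0.0, "jaw": 0.0}, {"dx": 0.0, "dy": -0.7, "dz": 0.0, "ax": 0.0, "ay": 0.0, "az": 0.0, "jaw": 0.0}, {"dx": 0.0, "dy": -0.76, "dz": 0.0, "ax": 0.0, "ay": 0.0, "az": 0.0, "jaw": 0.0}, {"dx": 0.0, "dy": -0.78, "dz": 0.0, "ax": 0.0, "ay": 0.0, "az": 0.0, "jaw": 0.0}]'

```text
clock: 38.0
position: [0.4188, -0.2712, 0.073]
tcp_rot: [1.0, 0.017, 0.001, 0.002]
force: [-1.2, -6.6, 4.7]
grip_width: 0.0155
grip_force: 15.0
```

arm_command --moves '[{"dx": 0.0, "dy": -0.03, "dz": 0.0, "ax": 0.0, "ay": 0.0, "az": 0.0, "jaw": 0.0}, {"dx": 0.0, "dy": -0.05, "dz": 0.0, "ax": 0.0, "ay": 0.0, "az": 0.0, "jaw": 0.0}, {"dx": 0.0, "dy": -0.05, "dz": 0.0, "ax": 0.0, "ay": 0.0, "az": 0.0, "jaw": 0.0}]'

```text
clock: 38.38
position: [0.4188, -0.2712, 0.073]
tcp_rot: [1.0, 0.016, 0.001, 0.005]
force: [1.0, -14.3, 1.5]
grip_width: 0.0156
grip_force: 15.0
```

At the stop. I'll relax, release and retreat.

arm_command --moves '[{"dx": 0.0, "dy": 0.06, "dz": 0.0, "ax": 0.0, "ay": 0.0, "az": 0.0, "jaw": 32.0}, {"dx": 0.0, "dy": 0.05, "dz": 0.0, "ax": 0.0, "ay": 0.0, "az": 0.0, "jaw": 32.0}, {"dx": 0.0, "dy": 0.05, "dz": -0.5, "ax": 0.0, "ay": 0.0, "az": 0.0, "jaw": 32.0}, {"dx": 0.0, "dy": 0.05, "dz": -1.3, "ax": 0.0, "ay": 0.0, "az": 0.0, "jaw": 32.0}, {"dx": -0.3, "dy": 0.05, "dz": -2.2, "ax": 0.0, "ay": 0.0, "az": 0.0, "jaw": 32.0}, {"dx": -0.8, "dy": 0.0, "dz": -3.0, "ax": 0.0, "ay": 0.0, "az": 0.0, "jaw": 32.0}, {"dx": -0.8, "dy": 0.0, "dz": -3.5, "ax": 0.0, "ay": 0.0, "az": 0.0, "jaw": 32.0}, {"dx": -0.8, "dy": 0.0, "dz": -3.5, "ax": 0.0, "ay": 0.0, "az": 0.0, "jaw": 32.0}]'

```text
clock: 39.38
position: [0.3708, -0.2687, 0.2839]
tcp_rot: [1.0, 0.017, 0.002, 0.001]
force: [0.2, -0.3, -1.0]
grip_width: 0.0319
grip_force: 0.0
```

```bash
python3 - <<'E'
from h import *
c=cam('wrist'); save(c,'w9',k=1.5); P=c['P']; f=c['frame'].astype(int)
kn=(f[...,0]-f[...,2]>50)&(P[...,2]>.122)&(P[...,2]<.14)&(P[...,0]>.405); q=P[kn]; print('knob',len(q),q.mean(0))
lid=c['ok']&(P[...,0]>.46)&(P[...,0]<.57)&(abs(P[...,1]+.2)<.1);q=P[lid];print(np.median(q[:,2]),np.polyfit(q[:,0],q[:,2],1))
E
```

```text
knob 150 [ 0.41761021 -0.27186143  0.12653487]
0.10912543419309079 [0.00210079 0.10804344]
```

View pics/w9.png

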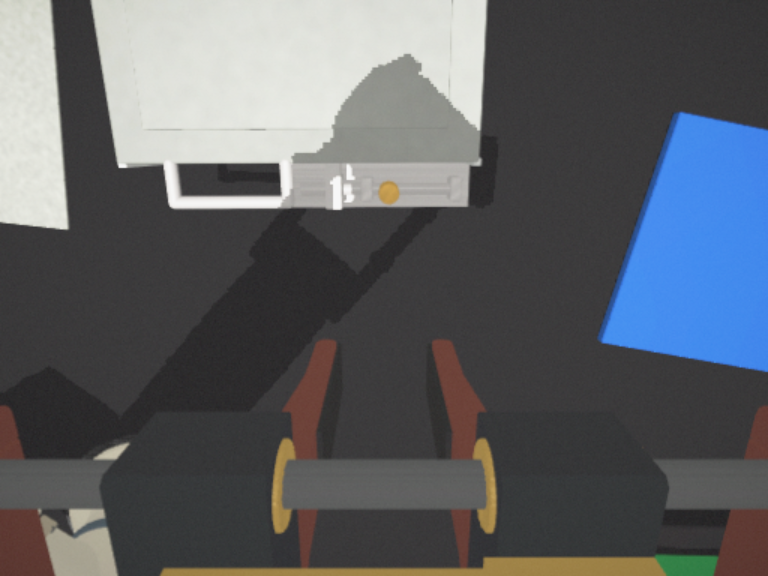

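The lid is flat shut, and the knob at px (388,192) is home with the rod through the keeper at (337,190). I'll hand the job in.

```bash
python3 -c "
from cell import close_job
print(close_job())"
```

```text
the job is handed in; nothing more can be done
None
```

The job is handed in at about 39 s: both jars found on the mat stand upright in the case's two front compartments, the lid is shut flat, and the bolt is home against its stop; the judge's result was not shown.

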